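# Lay a plaster relief down on its back

### The job

Lay the tall plaster relief down on its back: tip it over the stop strip at its foot and ease it down with the fingers until it rests gently across both felt-topped strips of its board, squarely between the board's two sides, carved face up and foot end still at the stop. The plaster is brittle: only touch and steady it with the fingers, do not squeeze, lift or carry it, and never let it fall freely or bump down. Leave everything else on the bench where it is, and take the hand away at the end.

Things in the scene. Friction and masses are not known exactly. Their poses are not given: they have to be found in the camera images.
- relief: loose plaster relief panel, 105 wide (x) x 36 thick (y) x 170 mm high (z), about 0.8 kg, standing upright on the board. Origin: centre of its underside. Flat back at y = +18, 0 to 6 mm from the stop strip; front border at y = -18, with a carved leaf field standing out to y = -28 over x -39..39, z 26..134. Past about 12 degrees of lean towards its +y it falls that way by itself
- board: laying-down board fixed to the bench, 170 (x) x 180 mm (y), top face 38 mm above the bench. Origin: centre of its underside at bench height; z up; the relief is tipped towards the board's +y. Two felt-topped wooden strips 165 mm long (x), 20 mm wide and 12 mm high cross it: the stop strip over y -25..-5 and the bearer strip over y 52..72. The board reaches from y = -100 to y = +80
- stop (a point): middle of the stop strip's upper edge nearest the relief (board x 0, y -25, 50 mm above the bench): the edge over which the relief tips. Its foot slides back on the board and ends some 12 to 45 mm behind this edge
- relief_foot (a point): middle of the relief's lower back edge (relief x 0, y +18, z 0 mm)
- relief_mid (a point): centre of the relief panel (relief x 0, y 0, z 85 mm)
- relief_top (a point): middle of the relief's upper back edge (relief x 0, y +18, z 170 mm). The top 36 mm of the panel are plain on both faces. When it lies, this edge is 50 mm above the bench and overhangs the board's end by 20 to 50 mm, room for a finger beneath
- point_chisel: steel chisel lying on the bench, 190 x 14 x 11 mm, along its x; origin under its middle
- claw_chisel: steel chisel with a wide end lying on the bench, 200 x 22 x 11 mm, along its x; origin under its middle
- offcut: rough stone offcut about 85 x 60 x 50 mm; origin under its middle
- mallet: round wooden mallet standing on its head, head 94 mm across, 216 mm high; origin at the centre of its underside
- dust_brush: dusting brush lying on the bench along its x, about 30 mm high or less; origin under it
- rasp: rasp with wooden handle lying on the bench along its x, 260 x 24 x 22 mm; origin under it
- tool_tin: steel tin 74 mm across and 105 mm high with sticks standing in it up to 190 mm; origin at the centre of its underside
There are look-alikes about, which are no part of the job. Of the things like the relief, leave any that is purple; of the rest the larger one is meant. There is more than one size of the board; the one meant has the size given above.

How it is judged:
At the end, for the whole second after the job is handed in: The relief lies level (within 4 degrees) on its back across both strips, carved face up, its middle within 35 mm of the board's centre line and its width within 8 degrees of the board's, its foot end overhanging the stop strip's edge by 0 to 60 mm, at rest (angle between relief's own z axis and vertical between 1.5 and 1.64 rad and z of relief_mid in the frame of board between 0.062 and 0.074 m and y of relief_foot in the frame of board between -0.085 and -0.022 m and x of relief_mid in the frame of board between -0.035 and 0.035 m and angle between the x axis of relief and the x axis of board, either way round below 0.14 rad and angle between relief's own y axis and vertical above 3 rad and linear speed of relief below 0.01 m/s and angular speed of relief below 0.05 rad/s); the robot touches nothing.
It fails at once if the relief fell or bumped down: it turned faster than 4.5 rad/s, or faster than 2.5 rad/s in the last 15 degrees (as from an 8 mm drop of its end) (angular speed of relief above 4.5 rad/s or (angle between relief's own z axis and vertical above 1.31 rad and angular speed of relief above 2.5 rad/s)).
It fails at once if the relief was squeezed or pushed with more than 25 N, or knocked on its board with more than 60 N (contact force between relief and the fingers above 25 N or contact force between relief and board above 60 N).
It fails at once if the relief was lifted or carried: its lower back edge rose 40 mm off the board, or went over the stop strip or 60 mm to the side (height (world z) of relief_foot above 0.078 m or x of relief_foot in the frame of board above 0.06 m or x of relief_foot in the frame of board below -0.06 m or y of relief_foot in the frame of board above -0.005 m).
It fails at once if something else on the bench was moved more than 20 mm (distance of any of point_chisel, claw_chisel, offcut, mallet, dust_brush, rasp, tool_tin from where it was at the start of the episode above 0.02 m).
It also fails if it takes over 67 s, if anything falls off the work surface, if the arm or the gripper's body presses on something with over 40 N, if the wrist force passes 120 N, or if a joint passes its speed limit or range.

### The arm

A 6-joint arm with a two-finger parallel gripper is mounted at the origin on the work surface. World frame = base frame: x ahead of the robot, y to its left, z up, the work surface at z = 0. Lengths are in m, angles in rad, forces in N, time in s.
With the tool pointing down it reaches from about 0.425 to 0.95 m from the base axis. Payload 3.5 kg.
Tool frame: the origin (TCP) lies midway between the tips of the shut fingers; the grasp point (between the pads) lies 19 mm behind it; x points along the fingers, y is the direction in which the jaws open and shut, and the axes are right-handed (so a half turn about x gives the same grasp; the last joint's range is limited). The gripper opens to 85 mm and grips with 20 to 120 N. Pads are 22 mm wide; open, the fingers measure 114 mm over their backs; the gripper's body (76 mm by 85 mm) begins 54 mm behind the grasp point. The pads swing forward as they close: fully open they stand 13 mm farther back than shut.
Start: joints at [-1.493, 0.286, 1.577, -0, 1.279, -0.15], TCP at [0.152, -0.658, 0.231] pointing down, gripper open.
Joint ranges: [-2.77, 2.77], [-0.9, 2.22], [0.21, 2.48], [-1.53, 4.67], [0.24, 2.81], [-2.84, 2.84]. Speed limits (rad/s): [2.79, 2.79, 3.14, 3.14, 3.14, 3.14].

### API

Orientations are given as a unit quaternion [x, y, z, w].
In Python, from plant import ctrl, vision gives the robot as it stands. The module is installed in compiled form; this text tells all that it offers.
- The arm moves only by the tool play_rows, never from a script. Its arguments are lists of equal length, an entry for each row: "claw": the closure in counts, from 0 (fully open) to 255 (shut); "travel": the shift along the tool's x, y, z in m, a list of three; "dr": the turn, a rotation vector about the tool's x, y, z in rad, a list of three. In form: {"claw": [claw, ...], "travel": [[tx, ty, tz], ...], "dr": [[wx, wy, wz], ...]}. A call has 1 to 20 rows; each row is the pose to reach, as a shift and turn from the pose measured when the call began, along the tool's axes at that moment; what a row does not reach only later rows make up. A row lasts 1/10 s, in which the tool goes at most 50 mm and 8.59 degrees, less where a joint would pass 70% of its speed; a pose out of reach is approached as far as the arm can. A call with a gripper value outside its range is refused whole. The fingers move at their own pace and stop on an object; "force" is the grip in N (left out, the last holds). Time passes only in rows, so rows that repeat a pose let the fingers close. It gives the time, the measured TCP pose, the force and the opening at its end, in the units of the state.
- ctrl.get_state(): the state, without advancing time (a new reading comes with each control period).
- vision.read_camera(name): name is "scene" or "top" or "wrist"; returns a dict with "img" (400x640x3 uint8, red, green, blue), "range_z" (400x640 float32, m along the optical axis (not along the pixel's ray), 0 where there is no reading), "K" (3x3 intrinsics, pixels), "world_to_cam" (4x4, takes a point from world to camera coordinates). Camera axes: x right, y up, looking along -z (the intrinsics and any distortion apply to the point x, -y, -z); pixel columns grow to the right and rows downward; lengths in m; the calibration is good to about 2 mm. A picture is of the moment at which its call begins.
- ctrl.sign_off(): hands the job in, once; it reports no verdict.
The state is a dict: "time": time; "qpos": joint angles; "dq": joint speeds; "joint_efforts": joint torques, N m; "eef_pos": TCP position; "tcp_rot": TCP orientation; "contact_force": force on the tool from outside, world axes, zero at the start; "wrist_torque": the same for the moment, N m; "opening": opening from 0.0 (shut) to 1.0 (fully open).
Only numpy, scipy, OpenCV 4.12 (cv2) and the standard library are available. Lean on these libraries where they do the work, as an engineer would, in place of code of your own. Each camera call takes 0.05 s, during which the arm holds its last target.

## Working session

There is one attempt and no reset: what is moved stays moved. The work goes in short steps, Python scripts to look and compute and a tool call to move; the robot and the scene stay as the last step left them, time stands still between calls to the robot, and variables do not carry over. Pictures are saved under pics/ and viewed, and the job is handed in when it is done.

Besides the shell and the picture viewer there is one more tool, called by a JSON object that holds its "op" and its "data", one argument or row to a line. play_rows: Moves the arm, as the interface text tells. Its arguments: {"type":"object","properties":{"claw":{"type":"array","items":{"type":"number"}},"travel":{"type":"array","items":{"type":"array","items":{"type":"number"}}},"dr":{"type":"array","items":{"type":"array","items":{"type":"number"}}},"force":{"type":"number"}},"required":["claw","travel","dr"]}

```bash
mkdir -p pics; ls
cat > h.py <<'E'
import numpy as np, cv2
from plant import ctrl, vision
from scipy.spatial.transform import Rotation as R
def grab(n):
    d=vision.read_camera(n); return d
def save(n,img): cv2.imwrite('pics/'+n,img[...,::-1])
def cloud(d):
    z=d['range_z'];K=d['K'];h,w=z.shape
    u,v=np.meshgrid(np.arange(w),np.arange(h))
    X=(u-K[0,2])/K[0,0]*z;Y=(v-K[1,2])/K[1,1]*z
    P=np.stack([X,-Y,-z,np.ones_like(z)],-1)
    T=np.linalg.inv(d['world_to_cam'])
    W=P@T.T
    W=W[...,:3]; W[z==0]=np.nan
    return W
E
python3 - <<'E'
from h import *
s=ctrl.get_state(); print({k:np.round(v,4) for k,v in s.items()})
for n in ['scene','top','wrist']:
    d=grab(n); save(n+'0.png',d['img']); np.savez(n+'0.npz',**d); print(n,np.round(d['K'],1).tolist(),np.round(np.linalg.inv(d['world_to_cam']),3).tolist(), (d['range_z']>0).mean())
E
```

```text
pics
{'time': np.float64(0.0), 'qpos': array([-1.493 ,  0.2872,  1.5782,  0.    ,  1.2786, -0.15  ]), 'dq': array([-0.0008, -0.0003,  0.    , -0.0001,  0.0008,  0.0001]), 'joint_efforts': array([ 1.00000e-03, -4.05981e+01, -2.92623e+01, -1.00000e-04,
        5.80000e-03, -0.00000e+00]), 'eef_pos': array([ 0.1524, -0.6569,  0.2299]), 'tcp_rot': array([ 0.7026,  0.0812, -0.7025,  0.0795]), 'contact_force': array([-0.292 , -0.8602, -0.6543]), 'wrist_torque': array([ 0.0344, -0.0056, -0.0366]), 'opening': np.float64(0.998)}
scene [[517.1, 0.0, 328.8], [0.0, 517.1, 199.2], [0.0, 0.0, 1.0]] [[0.417, -0.66, 0.625, 1.536], [0.909, 0.302, -0.288, -0.441], [0.001, 0.688, 0.726, 1.274], [0.0, 0.0, 0.0, 1.0]] 0.99486328125
top [[383.4, 0.0, 318.3], [0.0, 383.4, 201.6], [0.0, 0.0, 1.0]] [[-0.014, 0.982, -0.187, 0.379], [-1.0, -0.015, -0.004, -0.018], [-0.007, 0.187, 0.982, 1.13], [0.0, 0.0, 0.0, 1.0]] 0.99592578125
wrist [[348.0, 0.0, 323.4], [0.0, 348.0, 191.1], [0.0, 0.0, 1.0]] [[0.225, 0.94, 0.257, 0.218], [-0.974, 0.218, 0.057, -0.643], [-0.002, -0.263, 0.965, 0.372], [0.0, 0.0, 0.0, 1.0]] 0.99586328125
```

View pics/scene0.png

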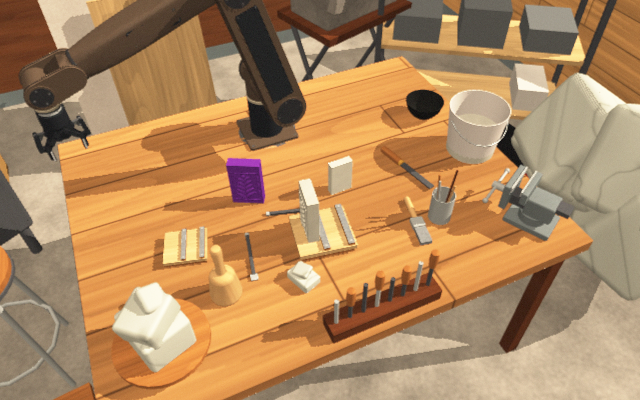

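View pics/top0.png

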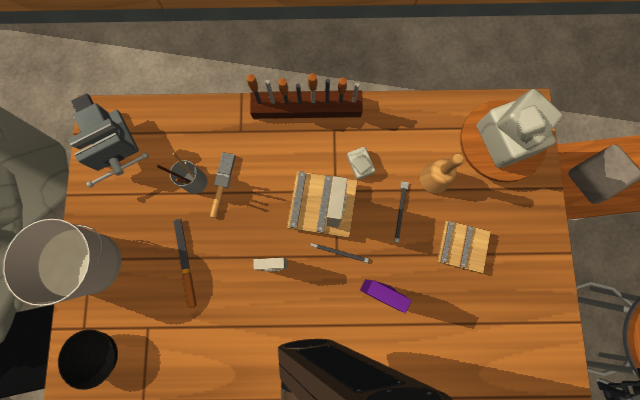

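View pics/wrist0.png

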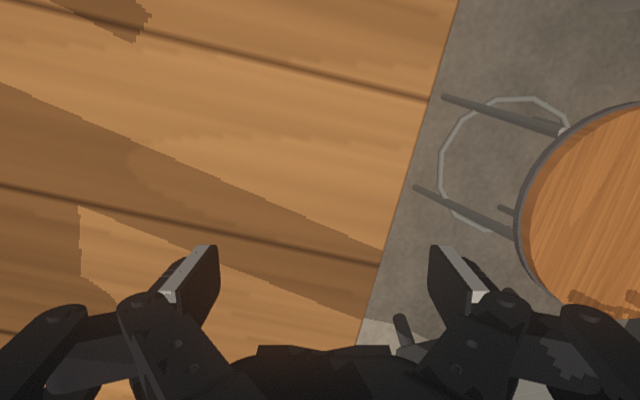

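Relief-like things, scene pixels: purple panel (246,180) is excluded by colour; small white panel (340,175) and larger white panel (310,210). The larger one, standing on a board, fits. Boards: (185,246) is small, and (323,232) carries the relief. I'll confirm this in an enlarged crop and measure it.

Run:
```python
from h import *
a=dict(np.load('scene0.npz'));b=dict(np.load('top0.npz'))
c1=cv2.resize(a['img'][150:290,230:390],None,fx=2.5,fy=2.5,interpolation=cv2.INTER_CUBIC)
c2=cv2.resize(b['img'][140:280,250:410],None,fx=2.5,fy=2.5,interpolation=cv2.INTER_CUBIC)
save('crop0.png',np.hstack([c1,c2]))
for n,d in (('s',a),('t',b)):
    W=cloud(d)
    # region
    m=(W[...,0]>.3)&(W[...,0]<.75)&(W[...,1]>-.2)&(W[...,1]<.2)
    P=W[m]; 
    h,e=np.histogram(P[:,2],bins=np.arange(-.01,.25,.005)); print(n,[(round(x,3),int(y)) for x,y in zip(e,h) if y>20])
    def rect(lo,hi,xr,yr):
        q=P[(P[:,2]>lo)&(P[:,2]<hi)&(P[:,0]>xr[0])&(P[:,0]<xr[1])&(P[:,1]>yr[0])&(P[:,1]<yr[1])]
        if len(q)<5: return
        r=cv2.minAreaRect((q[:,:2]*1000).astype(np.float32)); print(n,lo,hi,len(q),r, np.median(q[:,2]))
    rect(.030,.044,(.3,.75),(-.15,.15)); rect(.044,.055,(.3,.75),(-.15,.15)); rect(.2,.22,(.3,.75),(-.15,.15))
```

```text
s [(np.float64(-0.01), 238), (np.float64(-0.005), 3160), (np.float64(0.0), 4202), (np.float64(0.005), 768), (np.float64(0.01), 148), (np.float64(0.015), 82), (np.float64(0.02), 96), (np.float64(0.025), 159), (np.float64(0.03), 388), (np.float64(0.035), 1066), (np.float64(0.04), 566), (np.float64(0.045), 387), (np.float64(0.05), 342), (np.float64(0.055), 74), (np.float64(0.06), 57), (np.float64(0.065), 62), (np.float64(0.07), 87), (np.float64(0.075), 49), (np.float64(0.08), 70), (np.float64(0.085), 65), (np.float64(0.09), 76), (np.float64(0.095), 64), (np.float64(0.1), 67), (np.float64(0.105), 73), (np.float64(0.11), 74), (np.float64(0.115), 67), (np.float64(0.12), 88), (np.float64(0.125), 143), (np.float64(0.13), 80), (np.float64(0.135), 50), (np.float64(0.14), 43), (np.float64(0.145), 59), (np.float64(0.15), 49), (np.float64(0.155), 40), (np.float64(0.16), 55), (np.float64(0.165), 115), (np.float64(0.17), 122), (np.float64(0.175), 37), (np.float64(0.18), 33), (np.float64(0.19), 27), (np.float64(0.195), 25), (np.float64(0.2), 48), (np.float64(0.205), 223), (np.float64(0.21), 85)]
s 0
[... 710 characters left out ...]
), 396), (np.float64(0.05), 594), (np.float64(0.055), 27), (np.float64(0.105), 24), (np.float64(0.12), 22), (np.float64(0.125), 254), (np.float64(0.13), 80), (np.float64(0.165), 151), (np.float64(0.17), 324), (np.float64(0.175), 23), (np.float64(0.205), 436), (np.float64(0.21), 170)]
t 0.03 0.044 2193 ((563.9232177734375, -36.02972412109375), (288.89276123046875, 407.6214599609375), 78.0575942993164) 0.038853303475094414
t 0.044 0.055 990 ((553.4632568359375, -32.3638916015625), (290.4715881347656, 382.62579345703125), 78.82637023925781) 0.05056067338219361
t 0.2 0.22 615 ((565.8919677734375, -59.92226028442383), (35.66188430786133, 104.76665496826172), 80.61674499511719) 0.20916806732387705
```

View pics/crop0.png

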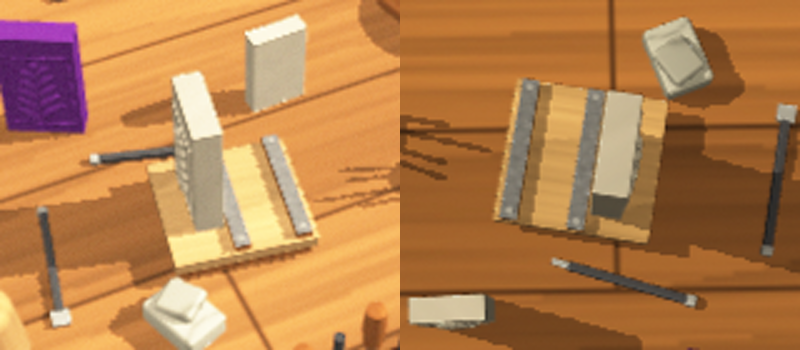

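Crop confirms it: the white panel at scene (310,210), top (337,200), stands on the large board with two grey strips, carved face toward world -y. Next, fit the board and relief precisely and list the obstacles.

Run:
```python
from h import *
for n in ('scene0','top0'):
    d=dict(np.load(n+'.npz')); W=cloud(d); img=d['img'].astype(int)
    cen=np.array([.566,-.060])
    def rel(P,yaw=np.deg2rad(-9.5)):
        ex=np.array([np.cos(yaw),np.sin(yaw)]);ey=np.array([-np.sin(yaw),np.cos(yaw)])
        q=P[...,:2]-cen; return np.stack([q@ex,q@ey,P[...,2]],-1)
    Q=rel(W)
    m=(abs(Q[...,0])<.13)&(Q[...,1]>-.1)&(Q[...,1]<.2)
    for lo,hi,name in ((.028,.043,'board'),(.045,.055,'strip'),(.2,.216,'relief')):
        k=(m&(Q[...,2]>lo)&(Q[...,2]<hi)).astype(np.uint8)
        nc,lab,st,ce=cv2.connectedComponentsWithStats(k)
        for i in range(1,nc):
            if st[i,4]<80: continue
            q=W[lab==i]; r=cv2.minAreaRect((q[:,:2]*1000).astype(np.float32))
            print(n,name,st[i,4],np.round(r[0],1),np.round(r[1],1),round(r[2],1),'z',round(float(np.median(q[:,2])),4))
    # other objects
    k=((W[...,2]>.012)&(W[...,0]>.2)&(W[...,0]<.95)&(abs(W[...,1])<.65)).astype(np.uint8)
    nc,lab,st,ce=cv2.connectedComponentsWithStats(k)
    for i in range(1,nc):
        if st[i,4]<40: continue
        q=W[lab==i]; print('  obj',st[i,:4],np.round(np.percentile(q,2,axis=0),3),np.round(np.percentile(q,98,axis=0),3))
s=ctrl.get_state(); print(np.round(R.from_quat(s['tcp_rot']).as_matrix(),3))
```

```text
scene0 board 1510 [582.3 -26.6] [181.3 177.5] 79.8 z 0.0382
scene0 strip 264 [593.3  44.5] [ 22.6 168.3] 80.5 z 0.0502
scene0 strip 168 [598.  -32.7] [ 21.6 137.1] 77.6 z 0.05
scene0 relief 356 [566.9 -61.7] [ 36.9 113. ] 80.3 z 0.2081
  obj [215   0  91 127] [ 0.215 -0.147  0.206] [0.244 0.056 0.643]
  obj [36 67 47 42] [ 0.2   -0.649  0.45 ] [ 0.212 -0.55   0.538]
  obj [446  91  53  72] [0.322 0.545 0.017] [0.521 0.648 0.191]
  obj [414 105  29  15] [0.203 0.534 0.019] [0.245 0.639 0.076]
  obj [380 146  54  43] [0.301 0.337 0.013] [0.543 0.406 0.028]
  obj [328 156  24  38] [0.399 0.076 0.016] [0.428 0.154 0.132]
  obj [226 158  39  45] [ 0.304 -0.235  0.016] [ 0.365 -0.135  0.174]
  obj [482 165  88  76] [0.667 0.516 0.017] [0.883 0.646 0.155]
  obj [428 170  30  54] [0.625 0.321 0.016] [0.699 0.393 0.177]
  obj [288 179  69  81] [ 0.504 -0.117  0.027] [0.672 0.057 0.211]
  obj [404 197  28  48] [0.558 0.243 0.013] [0.745 0.297 0.025]
  obj [162 227  45  39] [ 0.391 -0.496  0.019] [ 0.523 -0.362  0.04 ]
  obj [209 245  33  61] [ 0.645 -0.404  0.016] [ 0.703 -0.326  0.215]
  obj 
[... 922 characters left out ...]
02 ] [ 0.688 -0.32   0.217]
  obj [287 171  71  67] [ 0.495 -0.114  0.035] [0.665 0.063 0.211]
  obj [ 41 219  80  87] [0.33  0.546 0.018] [0.518 0.648 0.192]
  obj [174 219  22  89] [0.3   0.342 0.012] [0.54  0.407 0.025]
  obj [437 220  54  53] [ 0.389 -0.493  0.023] [ 0.517 -0.359  0.04 ]
  obj [329 248  21   7] [ 0.437 -0.1    0.012] [ 0.455 -0.045  0.016]
  obj [254 257  34  15] [0.393 0.077 0.023] [0.423 0.154 0.132]
  obj [360 280  52  33] [ 0.293 -0.228  0.041] [ 0.362 -0.13   0.174]
  obj [ 70 329  46  18] [0.202 0.538 0.013] [0.244 0.649 0.073]
  obj [278 339 175  61] [ 0.206 -0.146  0.239] [0.245 0.059 0.669]
[[-0.     0.226 -0.974]
 [ 0.002 -0.974 -0.226]
 [-1.    -0.002 -0.   ]]
```

{"op": "play_rows", "data": {
  "claw": [0,0,0,0],
  "travel": [
    [-0.04,0,0],
    [-0.08,0,0],
    [-0.12,0,0],
    [-0.12,0,0]
  ],
  "dr": [
    [0,0,0],
    [0,0,0],
    [0,0,0],
    [0,0,0]
  ]
}}

```text
time: 0.55
eef_pos: [0.1527, -0.6594, 0.3589]
tcp_rot: [-0.702, -0.076, 0.703, -0.085]
contact_force: [-0.6, -0.3, 1.5]
opening: 0.997
```

```bash
cat > log.py <<'E'
import json
from h import *
s=ctrl.get_state()
open('log.jsonl','a').write(json.dumps({k:np.asarray(v).tolist() for k,v in s.items()})+'\n')
print(round(float(s['time']),2),'q',np.round(s['qpos'],3),'p',np.round(s['eef_pos'],4),'F',np.round(s['contact_force'],1),'op',round(float(s['opening']),3))
print(np.round(R.from_quat(s['tcp_rot']).as_matrix(),3).tolist())
E
python3 log.py
```

```text
0.55 q [-1.493  0.221  1.426  0.     1.483 -0.15 ] p [ 0.1527 -0.6594  0.3589] F [-0.6 -0.3  1.5] op 0.997
[[0.001, 0.226, -0.974], [-0.012, -0.974, -0.226], [-1.0, 0.011, 0.002]]
```

{"op": "play_rows", "data": {
  "claw": [0,0,0,0,0,0,0,0,0,0,0],
  "travel": [
    [0,-0.03,-0.033],
    [0,-0.06,-0.066],
    [0,-0.09,-0.1],
    [0,-0.12,-0.133],
    [0,-0.15,-0.166],
    [0,-0.18,-0.2],
    [0,-0.21,-0.233],
    [0,-0.24,-0.266],
    [0,-0.24,-0.266],
    [0,-0.24,-0.266],
    [0,-0.24,-0.266]
  ],
  "dr": [
    [0,0,0],
    [0,0,0],
    [0,0,0],
    [0,0,0],
    [0,0,0],
    [0,0,0],
    [0,0,0],
    [0,0,0],
    [0,0,0],
    [0,0,0],
    [0,0,0]
  ]
}}

```text
time: 1.65
eef_pos: [0.3571, -0.3662, 0.3552]
tcp_rot: [-0.702, -0.076, 0.703, -0.084]
contact_force: [0.0, 0.2, -0.3]
opening: 1.004
```

```bash
python3 log.py
```

```text
1.65 q [-0.994 -0.156  1.819 -0.006  1.469  0.351] p [ 0.3571 -0.3662  0.3552] F [ 0.   0.2 -0.3] op 1.004
[[0.0, 0.225, -0.974], [-0.011, -0.974, -0.225], [-1.0, 0.011, 0.002]]
```

{"op": "play_rows", "data": {
  "claw": [0,0,0,0,0,0,0,0,0,0,0],
  "travel": [
    [0,-0.03,-0.033],
    [0,-0.06,-0.066],
    [0,-0.09,-0.1],
    [0,-0.12,-0.133],
    [0,-0.15,-0.166],
    [0,-0.18,-0.2],
    [0,-0.21,-0.233],
    [0,-0.24,-0.266],
    [0,-0.24,-0.266],
    [0,-0.24,-0.266],
    [0,-0.24,-0.266]
  ],
  "dr": [
    [0,0,0.05],
    [0,0,0.1],
    [0,0,0.15],
    [0,0,0.2],
    [0,0,0.25],
    [0,0,0.3],
    [0,0,0.35],
    [0,0,0.4],
    [0,0,0.4],
    [0,0,0.4],
    [0,0,0.4]
  ]
}}

```text
time: 2.75
eef_pos: [0.562, -0.0742, 0.3516]
tcp_rot: [0.703, -0.066, -0.673, 0.221]
contact_force: [0.5, 0.1, 0.7]
opening: 0.998
```

```bash
python3 log.py
```

```text
2.75 q [-0.145 -0.073  1.787 -0.399  1.297  1.284] p [ 0.562  -0.0742  0.3516] F [0.5 0.1 0.7] op 0.998
[[0.086, 0.205, -0.975], [-0.39, -0.893, -0.223], [-0.917, 0.399, 0.003]]
```

```bash
cat > kin.py <<'E'
from h import *
import json
from scipy.optimize import least_squares
M=np.array([[0,-1,0],[0,0,-1],[1,0,0.]])  # columns tool x,y,z in local
LIM=np.array([[-2.77,2.77],[-.9,2.22],[.21,2.48],[-1.53,4.67],[.24,2.81],[-2.84,2.84]])
def rz(a):return R.from_euler('z',a).as_matrix()
def ry(a):return R.from_euler('y',a).as_matrix()
def fk(q,p):
    a1,d1,e1,L1,e2,L2,Lt,ew=p
    A=rz(q[0]); P=A@[a1,0,d1]; A=A@ry(q[1]); P=P+A@[e1,0,L1]; A=A@ry(q[2]); P=P+A@[e2,0,0]
    A=A@rz(q[3]); P=P+A@[0,0,L2]; A=A@ry(q[4]); A=A@rz(q[5]); P=P+A@[ew,0,Lt]
    return P,A@M
def load():
    S=[json.loads(l) for l in open('log.jsonl')]
    try: 
        d=json.load(open('start.json')); S=[d]+S
    except Exception: pass
    return S
def fit():
    S=load()
    x0=np.array([0,.3,0,.4,0,.4,.25,0])
    f=lambda p:np.concatenate([np.r_[(fk(s['qpos'],p)[0]-s['eef_pos']),1e-3*p[[0,2,4,7]]] for s in S])
    r=least_squares(f,x0); return r.x,f(r.x)
def ik(pos,Rt,p,q0):
    def f(q):
        P,A=fk(q,p); return np.r_[P-pos,.3*R.from_matrix(A.T@Rt).as_rotvec()]
    r=least_squares(f,np.clip(q0,LIM[:,0]+1e-3,LIM[:,1]-1e-3),bounds=(LIM[:,0],LIM[:,1]))
    return r.x,np.linalg.norm(r.fun)
E
cat > start.json <<'E'
{"qpos":[-1.493 ,  0.2872,  1.5782,  0,  1.2786, -0.15],"eef_pos":[0.1524, -0.6569,  0.2299],"tcp_rot":[0.7026,0.0812,-0.7025,0.0795]}
E
python3 - <<'E'
from kin import *
p,r=fit(); print(np.round(p,4),np.abs(r).max())
for s in load():
    P,A=fk(s['qpos'],p); print(np.round(P-s['eef_pos'],4), np.round(R.from_matrix(A.T@R.from_quat(s['tcp_rot']).as_matrix()).magnitude(),4))
E
```

```text
[0.0255 0.0604 0.0367 0.4388 0.0272 0.5425 0.0538 0.028 ] 0.10477384978976695
[-0.1046 -0.0097  0.0037] 0.0001
[-0.1048 -0.0081 -0.0011] 0.0
[-0.0735 -0.0523  0.0131] 0.0
[-0.0058 -0.0031 -0.0156] 0.0
```

```bash
python3 - <<'E'
s=open('kin.py').read()
s=s.replace("a1,d1,e1,L1,e2,L2,Lt,ew=p","a1,d1,e1,L1,e2,L2,Lt,ew,bl,wl=p").replace("[e1,0,L1]","[e1,bl,L1]").replace("P=P+A@[0,0,L2]; A=A@ry","P=P+A@[0,wl,L2]; A=A@ry").replace(".25,0])",".25,0,0.1,0])").replace("[[0,2,4,7]]","[[0,2,4,7,8,9]]")
open('kin.py','w').write(s)
E
python3 - <<'E'
from kin import *
p,r=fit(); print(np.round(p,4),np.abs(r).max())
for s in load():
    P,A=fk(s['qpos'],p); print(np.round(P-s['eef_pos'],4), np.round(R.from_matrix(A.T@R.from_quat(s['tcp_rot']).as_matrix()).magnitude(),4))
E
```

```text
[-0.      0.2402  0.      0.443   0.0205  0.5725  0.2493  0.      0.1009
 -0.    ] 0.0001008986963056395
[0. 0. 0.] 0.0001
[-0. -0.  0.] 0.0
[-0. -0.  0.] 0.0
[ 0.  0. -0.] 0.0
```

```bash
cat > plan.py <<'E'
from kin import *
PSI=np.deg2rad(-9.8); EX=np.array([np.cos(PSI),np.sin(PSI),0]);EY=np.array([-np.sin(PSI),np.cos(PSI),0]);EZ=np.array([0,0,1.])
O=np.array([.5833,-.016,0])
def b2w(x,y,z): return O+x*EX+y*EY+z*EZ
def toolR(phi,sgn):
    t=-np.sin(phi)*EY-np.cos(phi)*EZ
    yy=sgn*(np.cos(phi)*EY-np.sin(phi)*EZ)   # sgn=-1: tool +y toward front finger
    return np.stack([t,yy,np.cross(t,yy)],1)
def panel(theta,smax=.03):
    u=np.array([np.sin(theta),np.cos(theta)]); n=np.array([np.cos(theta),-np.sin(theta)])
    s=min(.012/np.cos(theta),smax) if theta<1.55 else smax
    F=np.array([-.025,.05])-s*u
    return F,u,n
E
python3 - <<'E'
from plan import *
p,_=fit()
q0=np.array(load()[-1]['qpos'])
for sgn in (-1,1):
  q=q0.copy()
  if sgn==1: q[5]-=np.pi
  for deg in range(0,95,10):
    th=np.deg2rad(deg); F,u,n=panel(th)
    c=F+(.170-.022)*u-.018*n
    for ph in (th,):
        pos=b2w(-.009,*c); q,e=ik(pos,toolR(ph,sgn),p,q)
        P,A=fk(q,p)
        print(sgn,deg,np.round(pos,3),'q',np.round(q,2),'err',round(e,4))
E
```

```text
-1 0 [ 0.567 -0.057  0.186] q [-0.28  0.1   1.88 -0.    1.16  1.46] err 0.0
-1 10 [ 0.571 -0.033  0.187] q [-0.16  0.12  1.86 -0.19  1.17  1.66] err 0.0
-1 20 [ 0.575 -0.01   0.183] q [-0.05  0.17  1.83 -0.37  1.21  1.84] err 0.0
-1 30 [0.579 0.012 0.175] q [ 0.06  0.24  1.8  -0.54  1.27  2.  ] err 0.0
-1 40 [0.582 0.031 0.163] q [ 0.14  0.33  1.76 -0.68  1.36  2.14] err 0.0
-1 50 [0.585 0.047 0.147] q [ 0.21  0.44  1.72 -0.8   1.45  2.25] err 0.0
-1 60 [0.587 0.058 0.128] q [ 0.26  0.55  1.68 -0.91  1.55  2.34] err 0.0
-1 70 [0.588 0.064 0.107] q [ 0.29  0.66  1.64 -1.    1.66  2.41] err 0.0
-1 80 [0.589 0.072 0.088] q [ 0.32  0.78  1.59 -1.09  1.77  2.46] err 0.0
-1 90 [0.59  0.077 0.068] q [ 0.33  0.9   1.54 -1.18  1.89  2.5 ] err 0.0
1 0 [ 0.567 -0.057  0.186] q [-0.28  0.1   1.88 -0.    1.16 -1.68] err 0.0
1 10 [ 0.571 -0.033  0.187] q [-0.16  0.12  1.86 -0.19  1.17 -1.48] err 0.0
1 20 [ 0.575 -0.01   0.183] q [-0.05  0.17  1.83 -0.37  1.21 -1.3 ] err 0.0
1 30 [0.579 0.012 0.175] q [ 0.06  0.24  1.8  -0.54  1.27 -1.14] err 0.0
1 40 [0.582 0.031 0.163] q [ 0.14  0.33  1.76 -0.68  1.36 -1.  ] err 0.0
1 50 [0.585 0.047 0.147] q [ 0.21  0.44  1.72 -0.8   1.45 -0.89] err 0.0
1 60 [0.587 0.058 0.128] q [ 0.26  0.55  1.68 -0.91  1.55 -0.8 ] err 0.0
1 70 [0.588 0.064 0.107] q [ 0.29  0.66  1.64 -1.    1.66 -0.73] err 0.0
1 80 [0.589 0.072 0.088] q [ 0.32  0.78  1.59 -1.09  1.77 -0.68] err 0.0
1 90 [0.59  0.077 0.068] q [ 0.33  0.9   1.54 -1.18  1.89 -0.64] err 0.0
```

```bash
cat >> plan.py <<'E'
def delta(pos,Rt,s=None):
    s=s or ctrl.get_state(); A=R.from_quat(s['tcp_rot']).as_matrix()
    return A.T@(np.asarray(pos)-s['eef_pos']), R.from_matrix(A.T@Rt).as_rotvec()
E
python3 - <<'E'
from plan import *
t,d=delta([.566,-.0605,.275],toolR(0,-1)); print(np.round(t,4),np.round(d,3))
E
```

```text
[ 0.0653 -0.042  -0.0072] [ 0.391 -0.078 -0.406]
```

{"op": "play_rows", "data": {
  "claw": [20,40,60,75,75,75,75,75,75],
  "travel": [
    [0.01,-0.01,0],
    [0.02,-0.02,-0.003],
    [0.03,-0.03,-0.005],
    [0.04,-0.04,-0.007],
    [0.05,-0.042,-0.007],
    [0.065,-0.042,-0.007],
    [0.065,-0.042,-0.007],
    [0.065,-0.042,-0.007],
    [0.065,-0.042,-0.007]
  ],
  "dr": [
    [0.078,-0.016,-0.081],
    [0.156,-0.031,-0.162],
    [0.235,-0.047,-0.244],
    [0.313,-0.062,-0.325],
    [0.391,-0.078,-0.406],
    [0.391,-0.078,-0.406],
    [0.391,-0.078,-0.406],
    [0.391,-0.078,-0.406],
    [0.391,-0.078,-0.406]
  ],
  "force": 20
}}

```text
time: 3.65
eef_pos: [0.5659, -0.0604, 0.2761]
tcp_rot: [0.705, -0.061, -0.704, -0.06]
contact_force: [0.0, 0.4, 0.9]
opening: 0.708
```

```bash
python3 log.py
python3 - <<'E'
from plan import *
p,r=fit(); print(np.round(p,4))
for s in load(): print(np.round(fk(s['qpos'],p)[0]-s['eef_pos'],4))
t,d=delta([.566,-.0605,.275],toolR(0,-1)); print(np.round(t,4),np.round(d,3))
d=grab('wrist'); save('wrist1.png',d['img']); np.savez('wrist1.npz',**d)
d=grab('scene'); save('scene1.png',d['img'][130:300,200:420].repeat(3,0).repeat(3,1))
W=cloud(dict(np.load('wrist1.npz')))
for lo,hi in ((.195,.22),):
    k=((W[...,2]>lo)&(W[...,2]<hi)).astype(np.uint8)
    nc,lab,st,ce=cv2.connectedComponentsWithStats(k)
    for i in range(1,nc):
        if st[i,4]<100: continue
        q=W[lab==i]; r=cv2.minAreaRect((q[:,:2]*1000).astype(np.float32)); c=np.array([*r[0],0])/1000
        print(st[i],r,np.median(q[:,2]), 'board', (c-O)@EX,(c-O)@EY)
E
```

```text
3.65 q [-2.840e-01  2.000e-02  1.794e+00 -1.000e-03  1.326e+00  1.457e+00] p [ 0.5659 -0.0604  0.2761] F [0.  0.4 0.9] op 0.708
[[0.002, -0.17, -0.985], [-0.001, -0.985, 0.17], [-1.0, 0.001, -0.002]]
[-0.      0.2402  0.      0.443   0.0206  0.5725  0.2493  0.      0.1009
  0.    ]
[0. 0. 0.]
[-0. -0. -0.]
[-0.  0.  0.]
[-0. -0. -0.]
[ 0. -0. -0.]
[ 0.0011  0.0001 -0.0001] [ 0.001 -0.002 -0.001]
[ 292  122   60  159 8861] ((565.2788696289062, -60.63408279418945), (36.07918930053711, 104.910888671875), 80.56877899169922) 0.2077261716452371 board -0.010161019329142283 -0.047050145301829986
```

View pics/wrist1.png

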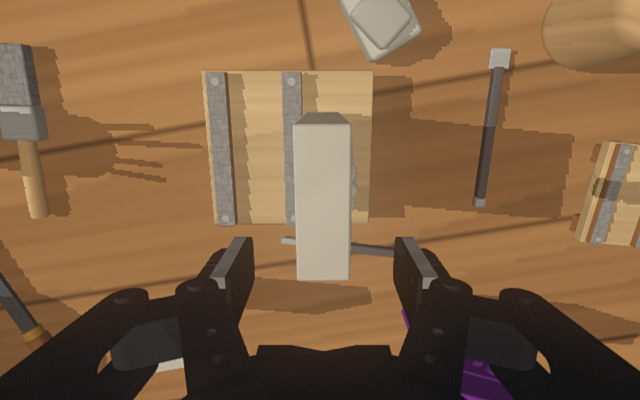

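View pics/scene1.png

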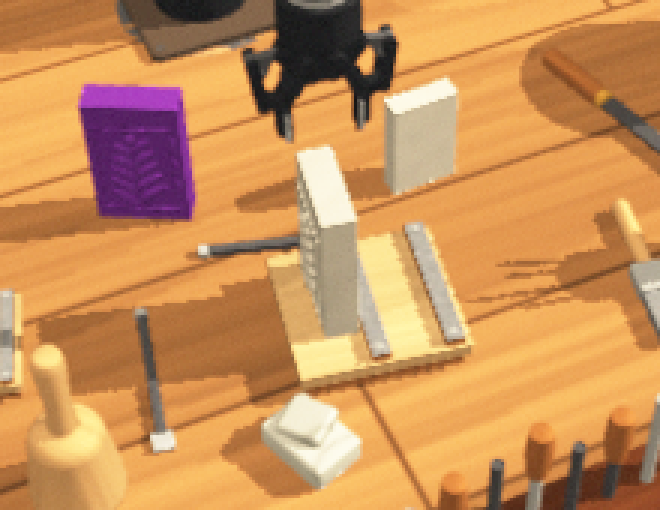

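Wrist view: relief top is centred at (322,200), between the finger tips (240,245) and (405,245). Relief top measures 36 x 105 mm at z = 0.208, centred under the tool to 1 mm. I'll descend straddling it.

{"op": "play_rows", "data": {
  "claw": [75,75,75,75,75,75,75],
  "travel": [
    [0.02,0,0],
    [0.04,0,0],
    [0.06,0,0],
    [0.08,0,0],
    [0.095,0,0],
    [0.095,0,0],
    [0.095,0,0]
  ],
  "dr": [
    [0,0,0],
    [0,0,0],
    [0,0,0],
    [0,0,0],
    [0,0,0],
    [0,0,0],
    [0,0,0]
  ]
}}

```text
time: 4.45
eef_pos: [0.5666, -0.06, 0.1818]
tcp_rot: [0.705, -0.06, -0.704, -0.06]
contact_force: [-0.5, 0.4, 0.5]
opening: 0.705
```

{"op": "play_rows", "data": {
  "claw": [85,95,105,112,119,123,123],
  "travel": [
    [0,0,0],
    [0,0,0],
    [0,0,0],
    [0,0,0],
    [0,0,0],
    [0,0,0],
    [0,0,0]
  ],
  "dr": [
    [0,0,0],
    [0,0,0],
    [0,0,0],
    [0,0,0],
    [0,0,0],
    [0,0,0],
    [0,0,0]
  ]
}}

```text
time: 5.15
eef_pos: [0.5665, -0.06, 0.1817]
tcp_rot: [0.705, -0.06, -0.704, -0.06]
contact_force: [0.4, 0.3, -0.1]
opening: 0.515
```

```bash
python3 log.py
python3 - <<'E'
from plan import *
d=grab('wrist'); save('wrist2.png',d['img']); np.savez('wrist2.npz',**d)
d=grab('scene'); save('scene2.png',d['img'][130:300,200:420].repeat(3,0).repeat(3,1)); np.savez('scene2.npz',**d)
E
```

```text
5.15 q [-2.830e-01  1.010e-01  1.885e+00 -1.000e-03  1.153e+00  1.457e+00] p [ 0.5665 -0.06    0.1817] F [ 0.4  0.3 -0.1] op 0.515
[[0.002, -0.169, -0.986], [-0.001, -0.986, 0.169], [-1.0, 0.001, -0.002]]
```

View pics/wrist2.png

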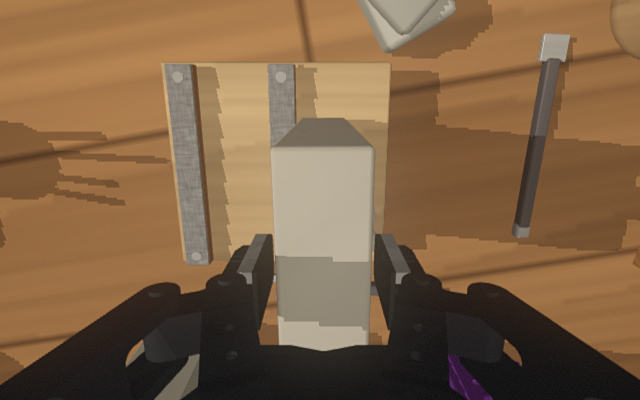

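View pics/scene2.png

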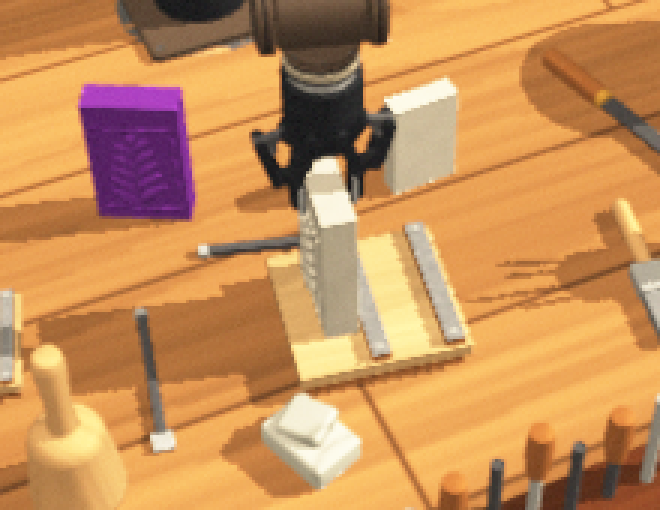

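```bash
cat >> plan.py <<'E'
X0=-.0095
def Tpt(th,smax=.028,F0=-.029):
    u=np.array([np.sin(th),np.cos(th)]); n=np.array([np.cos(th),-np.sin(th)])
    s=.012/max(np.cos(th),1e-3)
    F=np.array([-.025,.05])-min(s,smax)*u
    Fp=np.array([F0,.038])
    # before the back meets the strip edge, pivot on own edge
    if np.tan(th)< (-.025-F0)/.012: F=Fp
    return F+.17*u
def sched(deg,phimax=52.):
    phi=deg if deg<20 else 20+(deg-20)*(phimax-20)/70
    g=44. if deg<20 else min(44+(deg-20)*36/60,80)
    return phi,g,int(round(255*(1-g/85)))
def target(deg,off=0.,smax=.028,lift=0.,phimax=52.,alen=0.020):
    th=np.deg2rad(deg); phi,g,c=sched(deg,phimax); ph=np.deg2rad(phi)
    t=np.array([-np.sin(ph),-np.cos(ph)]); nt=np.array([np.cos(ph),-np.sin(ph)])
    sb=.004+.007*(g-44)/36 
    P=Tpt(th,smax)+(alen+sb+off)*t-(g/2000)*nt-lift*nt
    return b2w(X0,*P),toolR(ph,-1),c
def rows(degs,**k):
    s=ctrl.get_state()
    for d in degs:
        pos,Rt,c=target(d,**k); t,w=delta(pos,Rt,s); print(d,c,np.round(t,4).tolist(),np.round(w,3).tolist())
E
python3 - <<'E'
from plan import *
rows([3,4,5,6,7,8,9,10,11,12,13,14,15,16,17,18,19,20])
E
```

```text
3 123 [-0.0032, -0.0029, 0.0005] [0.001, -0.002, 0.052]
4 123 [-0.0035, -0.0054, 0.0005] [0.001, -0.003, 0.069]
5 123 [-0.0036, -0.008, 0.0005] [0.001, -0.003, 0.086]
6 123 [-0.0038, -0.0106, 0.0005] [0.001, -0.003, 0.104]
7 123 [-0.0039, -0.0132, 0.0005] [0.001, -0.003, 0.121]
8 123 [-0.0039, -0.0157, 0.0004] [0.001, -0.003, 0.139]
9 123 [-0.0039, -0.0183, 0.0004] [0.001, -0.003, 0.156]
10 123 [-0.0039, -0.0209, 0.0004] [0.001, -0.003, 0.174]
11 123 [-0.0038, -0.0235, 0.0004] [0.001, -0.003, 0.191]
12 123 [-0.0037, -0.026, 0.0004] [0.001, -0.003, 0.209]
13 123 [-0.0035, -0.0286, 0.0004] [0.001, -0.003, 0.226]
14 123 [-0.0033, -0.0312, 0.0004] [0.001, -0.003, 0.244]
15 123 [-0.003, -0.0337, 0.0004] [0.001, -0.003, 0.261]
16 123 [-0.0027, -0.0363, 0.0004] [0.001, -0.003, 0.278]
17 123 [-0.0024, -0.0389, 0.0004] [0.001, -0.003, 0.296]
18 123 [-0.002, -0.0414, 0.0004] [0.001, -0.003, 0.313]
19 123 [-0.0015, -0.0438, 0.0004] [0.001, -0.003, 0.331]
20 123 [-0.001, -0.0461, 0.0004] [0.001, -0.003, 0.348]
```

{"op": "play_rows", "data": {
  "claw": [123,123,123,123,123,123,123,123],
  "travel": [
    [-0.003,-0.003,0],
    [-0.0035,-0.0055,0],
    [-0.0035,-0.008,0],
    [-0.004,-0.0105,0],
    [-0.004,-0.013,0],
    [-0.004,-0.0155,0],
    [-0.004,-0.018,0],
    [-0.004,-0.018,0]
  ],
  "dr": [
    [0,0,0.05],
    [0,0,0.07],
    [0,0,0.085],
    [0,0,0.105],
    [0,0,0.12],
    [0,0,0.14],
    [0,0,0.155],
    [0,0,0.155]
  ]
}}

```text
time: 6.05
eef_pos: [0.5696, -0.0415, 0.1855]
tcp_rot: [-0.699, 0.114, 0.706, 0.004]
contact_force: [0.9, -0.7, 0.5]
opening: 0.517
```

```bash
cat >> plan.py <<'E'
def measure(save_name=None):
    """lean and points from scene+top depth, plaster-coloured, around the board"""
    out=[]
    for n in ('scene','top'):
        d=grab(n); W=cloud(d); q=W-O; b=np.stack([q@EX,q@EY,q[...,2]],-1)
        hsv=cv2.cvtColor(d['img'],cv2.COLOR_RGB2HSV)
        m=(abs(b[...,0])<.08)&(b[...,1]>-.13)&(b[...,1]<.19)&(b[...,2]>.058)&(b[...,2]<.26)&(hsv[...,1]<60)&(hsv[...,2]>110)
        out.append((n,b[m],d,W,m))
        if save_name: save(save_name+'_'+n+'.png',(d['img'][130:300,200:420] if n=='scene' else d['img'][130:280,230:420]).repeat(3,0).repeat(3,1))
    return out
E
python3 log.py
python3 - <<'E'
from plan import *
o=measure('m3')
for n,b,d,W,m in o:
    np.savez('m3_'+n+'.npz',**d)
    # end faces (x near +-52): lean by PCA in (y,z) of side face
    print(n,len(b),np.round(b.min(0),3),np.round(b.max(0),3))
    q=b[(b[:,0]>.030)]; 
    r=cv2.minAreaRect((q[:,1:]*1000).astype(np.float32)); print(r)
E
```

```text
6.05 q [-0.182  0.114  1.869 -0.17   1.159  1.626] p [ 0.5696 -0.0415  0.1855] F [ 0.9 -0.7  0.5] op 0.517
[[-0.024, -0.166, -0.986], [-0.153, -0.974, 0.168], [-0.988, 0.155, -0.002]]
scene 202 [-0.053 -0.063  0.058] [0.076 0.067 0.224]
((-32.827308654785156, 137.857421875), (158.15870666503906, 35.32891082763672), 87.1715316772461)Traceback (most recent call last):
  File "<stdin>", line 6, in <module>
    return umr_minimum(a, axis, None, out, keepdims, initial, where)
ValueError: zero-size array to reduction operation minimum which has no identity
```

View pics/m3_scene.png

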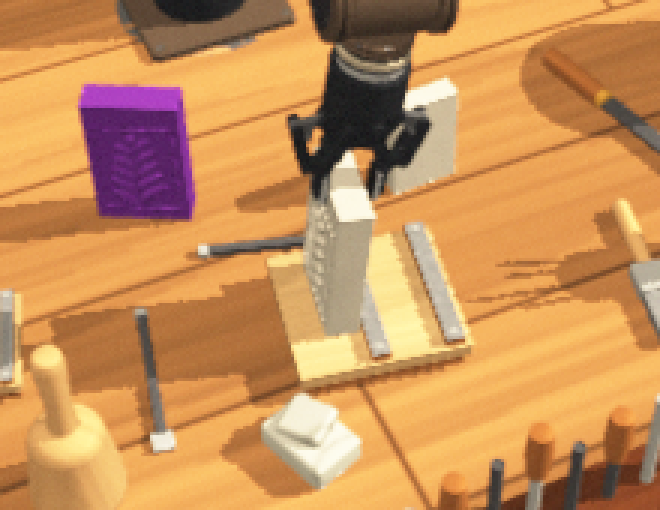

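Relief is leaning about 6°, held between the fingers (tips near (318,190) and (375,190) in the crop). Continue over the balance point.

Run:
```python
from plan import *
rows([9,10,11,12,13,14,15,16,17,18,19,20,21,22,23])
```

```text
9 123 [-0.0001, -0.0001, 0.0003] [0.002, -0.002, 0.001]
10 123 [-0.0005, -0.0026, 0.0003] [0.002, -0.002, 0.019]
11 123 [-0.0008, -0.0052, 0.0003] [0.002, -0.002, 0.036]
12 123 [-0.0011, -0.0078, 0.0003] [0.001, -0.002, 0.054]
13 123 [-0.0013, -0.0103, 0.0003] [0.001, -0.002, 0.071]
14 123 [-0.0015, -0.0129, 0.0003] [0.001, -0.002, 0.089]
15 123 [-0.0016, -0.0155, 0.0003] [0.001, -0.002, 0.106]
16 123 [-0.0017, -0.0181, 0.0003] [0.001, -0.002, 0.124]
17 123 [-0.0018, -0.0206, 0.0003] [0.001, -0.002, 0.141]
18 123 [-0.0018, -0.0232, 0.0003] [0.001, -0.002, 0.158]
19 123 [-0.0017, -0.0257, 0.0003] [0.001, -0.002, 0.176]
20 123 [-0.0016, -0.028, 0.0003] [0.001, -0.003, 0.193]
21 121 [-0.0011, -0.0302, 0.0003] [0.001, -0.003, 0.201]
22 119 [-0.0006, -0.0324, 0.0003] [0.001, -0.003, 0.209]
23 118 [-0.0, -0.0346, 0.0003] [0.001, -0.003, 0.217]
```

{"op": "play_rows", "data": {
  "claw": [123,123,123,123,123,123,123,123,123,123,123,123],
  "travel": [
    [-0.0005,-0.0025,0],
    [-0.001,-0.005,0],
    [-0.001,-0.0075,0],
    [-0.0015,-0.01,0],
    [-0.0015,-0.0125,0],
    [-0.0015,-0.015,0],
    [-0.0015,-0.0175,0],
    [-0.002,-0.02,0],
    [-0.002,-0.0225,0],
    [-0.002,-0.025,0],
    [-0.0015,-0.028,0],
    [-0.0015,-0.028,0]
  ],
  "dr": [
    [0,0,0.02],
    [0,0,0.035],
    [0,0,0.055],
    [0,0,0.07],
    [0,0,0.09],
    [0,0,0.105],
    [0,0,0.125],
    [0,0,0.14],
    [0,0,0.16],
    [0,0,0.175],
    [0,0,0.19],
    [0,0,0.19]
  ]
}}

```text
time: 7.35
eef_pos: [0.5742, -0.0139, 0.1823]
tcp_rot: [-0.684, 0.18, 0.704, -0.063]
contact_force: [-0.4, 0.6, -0.3]
opening: 0.518
```

```bash
python3 log.py
python3 - <<'E'
from plan import *
d=grab('scene'); W=cloud(d); save('s4.png',d['img'][150:260,260:400].repeat(5,0).repeat(5,1)); np.savez('s4.npz',**d)
q=W-O; b=np.stack([q@EX,q@EY,q[...,2]],-1)
# end face toward +x: points with x_board ~ .0525-.010
m=(abs(b[...,0]-.042)<.006)&(b[...,1]>-.08)&(b[...,1]<.15)&(b[...,2]>.055)&(b[...,2]<.25)
e=b[m]; print(len(e)); r=cv2.minAreaRect((e[:,1:]*1000).astype(np.float32)); print(r); print(np.round(cv2.boxPoints(r),1).tolist())
rows([20,21,22])
E
```

```text
7.35 q [-0.053  0.166  1.841 -0.37   1.199  1.833] p [ 0.5742 -0.0139  0.1823] F [-0.4  0.6 -0.3] op 0.518
[[-0.055, -0.158, -0.986], [-0.335, -0.927, 0.167], [-0.941, 0.339, -0.002]]
477
((-15.047252655029297, 128.6827392578125), (166.45794677734375, 53.547611236572266), 74.9564208984375)
[[-62.5, 55.29999923706055], [-10.800000190734863, 41.400001525878906], [32.400001525878906, 202.10000610351562], [-19.299999237060547, 216.0]]
20 123 [-0.0002, 0.0004, 0.0002] [0.002, -0.002, 0.003]
21 121 [-0.0001, -0.0018, 0.0002] [0.002, -0.002, 0.011]
22 119 [-0.0, -0.0041, 0.0002] [0.002, -0.002, 0.019]
```

View pics/s4.png

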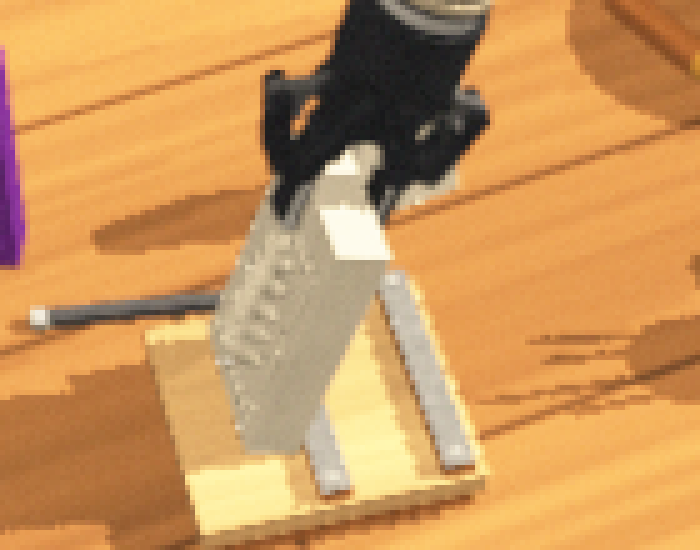

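Relief now leans about 18–20° with the foot at the stop, following the hand. The wrist force is low. Continue with the support path, with the hand tilting less than the relief and the gap widening.

Run:
```python
from plan import *
rows(range(21,41))
```

```text
21 121 [-0.0001, -0.0018, 0.0002] [0.002, -0.002, 0.011]
22 119 [-0.0, -0.0041, 0.0002] [0.002, -0.002, 0.019]
23 118 [0.0001, -0.0063, 0.0002] [0.002, -0.002, 0.027]
24 116 [0.0003, -0.0085, 0.0002] [0.002, -0.002, 0.035]
25 114 [0.0005, -0.0108, 0.0002] [0.002, -0.002, 0.043]
26 112 [0.0008, -0.013, 0.0002] [0.002, -0.002, 0.051]
27 110 [0.0012, -0.0152, 0.0002] [0.002, -0.003, 0.059]
28 109 [0.0015, -0.0174, 0.0002] [0.002, -0.003, 0.067]
29 107 [0.002, -0.0196, 0.0002] [0.002, -0.003, 0.075]
30 105 [0.0024, -0.0217, 0.0002] [0.002, -0.003, 0.083]
31 103 [0.0029, -0.0239, 0.0002] [0.002, -0.003, 0.091]
32 101 [0.0035, -0.0261, 0.0002] [0.002, -0.003, 0.099]
33 100 [0.0041, -0.0282, 0.0002] [0.002, -0.003, 0.107]
34 98 [0.0048, -0.0303, 0.0002] [0.002, -0.003, 0.115]
35 96 [0.0055, -0.0324, 0.0002] [0.002, -0.003, 0.123]
36 94 [0.0062, -0.0344, 0.0002] [0.002, -0.003, 0.131]
37 92 [0.007, -0.0365, 0.0002] [0.002, -0.003, 0.139]
38 91 [0.0079, -0.0385, 0.0002] [0.002, -0.003, 0.147]
39 89 [0.0088, -0.0405, 0.0002] [0.002, -0.003, 0.155]
40 87 [0.0097, -0.0425, 0.0002] [0.002, -0.003, 0.163]
```

{"op": "play_rows", "data": {
  "claw": [121,119,118,116,114,112,110,109,107,105,105],
  "travel": [
    [0,-0.002,0],
    [0,-0.004,0],
    [0,-0.0065,0],
    [0.0005,-0.0085,0],
    [0.0005,-0.011,0],
    [0.001,-0.013,0],
    [0.001,-0.015,0],
    [0.0015,-0.0175,0],
    [0.002,-0.0195,0],
    [0.0025,-0.022,0],
    [0.0025,-0.022,0]
  ],
  "dr": [
    [0,0,0.01],
    [0,0,0.02],
    [0,0,0.025],
    [0,0,0.035],
    [0,0,0.045],
    [0,0,0.05],
    [0,0,0.06],
    [0,0,0.065],
    [0,0,0.075],
    [0,0,0.085],
    [0,0,0.085]
  ]
}}

```text
time: 8.5
eef_pos: [0.5776, 0.0059, 0.1723]
tcp_rot: [-0.676, 0.209, 0.7, -0.093]
contact_force: [1.2, 0.8, -0.1]
opening: 0.591
```

```bash
cat > look.py <<'E'
import sys
from plan import *
nm=sys.argv[1]
d=grab('scene'); W=cloud(d); np.savez(nm+'.npz',**d)
save(nm+'.png',d['img'][150:260,260:400].repeat(5,0).repeat(5,1))
q=W-O; b=np.stack([q@EX,q@EY,q[...,2]],-1)
hsv=cv2.cvtColor(d['img'],cv2.COLOR_RGB2HSV)
m=(abs(b[...,0]-.042)<.005)&(b[...,1]>-.12)&(b[...,1]<.17)&(b[...,2]>.053)&(b[...,2]<.25)&(hsv[...,1]<90)
e=b[m][:,1:]*1000
# back-side boundary: robust line through extreme (+y,-z) points
best=None
for deg in np.arange(0,95,1.):
    th=np.deg2rad(deg); u=np.array([np.sin(th),np.cos(th)]);n=np.array([np.cos(th),-np.sin(th)])
    w=e@n; wd=np.percentile(w,97)-np.percentile(w,3)
    if best is None or wd<best[0]: best=(wd,deg,np.percentile(w,98),np.percentile(e@u,99.),np.percentile(e@u,1))
wd,deg,nb,ub,ul=best; th=np.deg2rad(deg);u=np.array([np.sin(th),np.cos(th)]);n=np.array([np.cos(th),-np.sin(th)])
T=nb*n+ub*u; print('n',len(e),'width',round(wd,1),'lean',deg,'T',np.round(T,1),'foot',np.round(T-170*u,1))
s=ctrl.get_state(); A=R.from_quat(s['tcp_rot']).as_matrix(); p=s['eef_pos']-O; y,z=p@EY*1000,p[2]*1000
t=np.array([A[:,0]@EY,A[2,0]]); nt=-np.array([A[:,1]@EY,A[2,1]])
r=T-np.array([y,z]); print('tool phi',round(np.degrees(np.arctan2(-t[0],-t[1])),1),'T along t from TCP',round(r@t,1),'T across from axis',round(r@nt,1),'half gap',round(42.5*float(s['opening']),1))
E
python3 log.py; python3 look.py s5
```

```text
8.5 q [ 0.013  0.212  1.823 -0.453  1.223  1.934] p [0.5776 0.0059 0.1723] F [ 1.2  0.8 -0.1] op 0.591
[[-0.068, -0.152, -0.986], [-0.412, -0.896, 0.167], [-0.909, 0.418, -0.001]]
n 455 width 35.5 lean 30.0 T [ 56.7 184.2] foot [-28.3  37. ]
tool phi 24.7 T along t from TCP -25.9 T across from axis 28.1 half gap 25.0
```

View pics/s5.png

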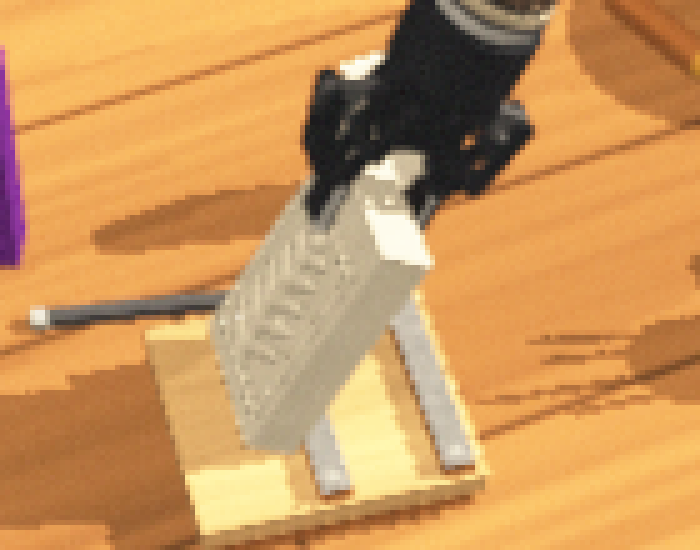

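Lean measures 30°, as commanded, and the foot is still on the board behind the stop. Continue.

Run:
```python
from plan import *
rows(range(30,51))
```

```text
30 105 [-0.0001, 0.0006, 0.0002] [0.002, -0.003, -0.002]
31 103 [0.0003, -0.0016, 0.0002] [0.002, -0.003, 0.006]
32 101 [0.0007, -0.0037, 0.0002] [0.002, -0.003, 0.014]
33 100 [0.0011, -0.0059, 0.0002] [0.002, -0.003, 0.022]
34 98 [0.0016, -0.0081, 0.0002] [0.002, -0.003, 0.03]
35 96 [0.0021, -0.0102, 0.0002] [0.002, -0.003, 0.038]
36 94 [0.0027, -0.0123, 0.0002] [0.002, -0.003, 0.046]
37 92 [0.0033, -0.0144, 0.0001] [0.002, -0.003, 0.054]
38 91 [0.0039, -0.0165, 0.0001] [0.002, -0.003, 0.062]
39 89 [0.0047, -0.0186, 0.0001] [0.002, -0.003, 0.07]
40 87 [0.0054, -0.0207, 0.0001] [0.002, -0.003, 0.078]
41 85 [0.0062, -0.0227, 0.0001] [0.002, -0.003, 0.086]
42 83 [0.0071, -0.0247, 0.0001] [0.002, -0.003, 0.094]
43 82 [0.008, -0.0267, 0.0001] [0.002, -0.003, 0.102]
44 80 [0.0089, -0.0286, 0.0001] [0.002, -0.003, 0.11]
45 78 [0.01, -0.0305, 0.0001] [0.002, -0.003, 0.118]
46 76 [0.011, -0.0324, 0.0001] [0.002, -0.003, 0.126]
47 74 [0.0121, -0.0343, 0.0001] [0.002, -0.003, 0.134]
48 73 [0.0132, -0.0361, 0.0001] [0.002, -0.003, 0.142]
49 71 [0.0144, -0.0379, 0.0001] [0.002, -0.003, 0.149]
50 69 [0.0157, -0.0396, 0.0001] [0.002, -0.003, 0.157]
```

{"op": "play_rows", "data": {
  "claw": [103,101,100,98,96,94,92,91,89,87,85,83,82,80,78,76,74,73,71,71],
  "travel": [
    [0.0005,-0.0015,0],
    [0.0005,-0.0035,0],
    [0.001,-0.006,0],
    [0.0015,-0.008,0],
    [0.002,-0.01,0],
    [0.0025,-0.0125,0],
    [0.0035,-0.0145,0],
    [0.004,-0.0165,0],
    [0.0045,-0.0185,0],
    [0.0055,-0.0205,0],
    [0.006,-0.0225,0],
    [0.007,-0.0245,0],
    [0.008,-0.0265,0],
    [0.009,-0.0285,0],
    [0.01,-0.0305,0],
    [0.011,-0.0325,0],
    [0.012,-0.0345,0],
    [0.013,-0.036,0],
    [0.0145,-0.038,0],
    [0.0145,-0.038,0]
  ],
  "dr": [
    [0,0,0.005],
    [0,0,0.015],
    [0,0,0.02],
    [0,0,0.03],
    [0,0,0.04],
    [0,0,0.045],
    [0,0,0.055],
    [0,0,0.06],
    [0,0,0.07],
    [0,0,0.08],
    [0,0,0.085],
    [0,0,0.095],
    [0,0,0.1],
    [0,0,0.11],
    [0,0,0.12],
    [0,0,0.125],
    [0,0,0.135],
    [0,0,0.14],
    [0,0,0.15],
    [0,0,0.15]
  ]
}}

```text
time: 10.55
eef_pos: [0.5823, 0.0342, 0.1428]
tcp_rot: [-0.659, 0.259, 0.692, -0.145]
contact_force: [1.4, 1.7, -1.6]
opening: 0.724
```

```bash
python3 log.py; python3 look.py s6
python3 - <<'E'
from plan import *
rows(range(49,70))
E
```

```text
10.55 q [ 0.111  0.317  1.789 -0.586  1.268  2.096] p [0.5823 0.0342 0.1428] F [ 1.4  1.7 -1.6] op 0.724
[[-0.091, -0.14, -0.986], [-0.541, -0.824, 0.167], [-0.836, 0.549, -0.001]]
n 440 width 36.2 lean 48.0 T [ 88.  152.5] foot [-38.3  38.7]
tool phi 33.3 T along t from TCP -29.3 T across from axis 27.4 half gap 30.7
49 71 [-0.0002, 0.0005, 0.0001] [0.002, -0.003, -0.001]
50 69 [0.0007, -0.0014, 0.0001] [0.002, -0.003, 0.007]
51 67 [0.0018, -0.0033, 0.0001] [0.002, -0.003, 0.015]
52 65 [0.0028, -0.0052, 0.0001] [0.002, -0.003, 0.023]
53 64 [0.004, -0.007, 0.0001] [0.002, -0.003, 0.031]
54 62 [0.0052, -0.0088, 0.0001] [0.002, -0.003, 0.039]
55 60 [0.0064, -0.0105, 0.0001] [0.002, -0.003, 0.047]
56 58 [0.0077, -0.0122, 0.0001] [0.002, -0.003, 0.055]
57 56 [0.0091, -0.0138, 0.0001] [0.002, -0.003, 0.063]
58 55 [0.0105, -0.0154, 0.0001] [0.002, -0.003, 0.071]
59 53 [0.012, -0.0169, 0.0001] [0.002, -0.003, 0.079]
60 51 [0.0136, -0.0184, 0.0001] [0.002, -0.003, 0.087]
61 49 [0.0152, -0.0198, 0.0001] [0.002, -0.003, 0.095]
62 47 [0.0169, -0.0211, 0.0001] [0.002, -0.003, 0.103]
63 46 [0.0187, -0.0224, 0.0001] [0.002, -0.003, 0.111]
64 44 [0.0205, -0.0236, 0.0001] [0.002, -0.003, 0.119]
65 42 [0.0221, -0.0249, 0.0001] [0.002, -0.003, 0.127]
66 40 [0.0232, -0.0264, 0.0001] [0.002, -0.003, 0.135]
67 38 [0.0243, -0.028, 0.0001] [0.002, -0.003, 0.143]
68 37 [0.0255, -0.0296, 0.0001] [0.002, -0.003, 0.151]
69 35 [0.0266, -0.0311, 0.0001] [0.002, -0.003, 0.159]
```

View pics/s6.png

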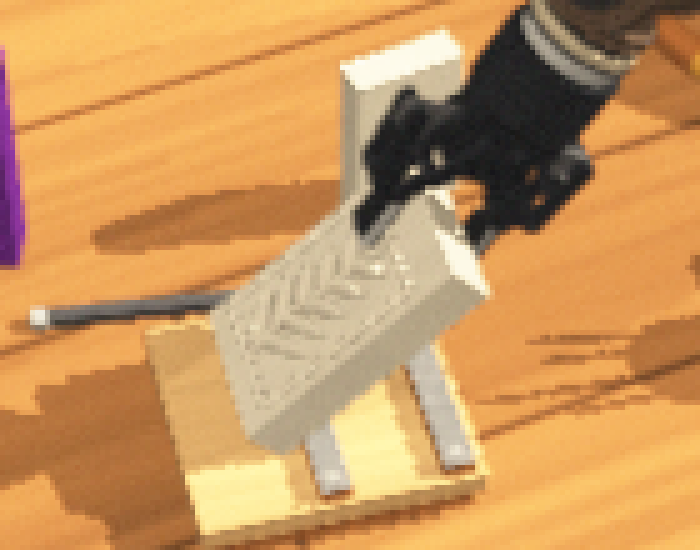

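Lean about 48–49°, foot at board y ≈ -38, front tip clear of the carving. Continue.

{"op": "play_rows", "data": {
  "claw": [69,67,65,64,62,60,58,56,55,53,51,49,47,46,44,42,42],
  "travel": [
    [0.0005,-0.0015,0],
    [0.002,-0.0035,0],
    [0.003,-0.005,0],
    [0.004,-0.007,0],
    [0.005,-0.009,0],
    [0.0065,-0.0105,0],
    [0.0075,-0.012,0],
    [0.009,-0.014,0],
    [0.0105,-0.0155,0],
    [0.012,-0.017,0],
    [0.0135,-0.0185,0],
    [0.015,-0.02,0],
    [0.017,-0.021,0],
    [0.0185,-0.0225,0],
    [0.0205,-0.0235,0],
    [0.022,-0.025,0],
    [0.022,-0.025,0]
  ],
  "dr": [
    [0,0,0.005],
    [0,0,0.015],
    [0,0,0.025],
    [0,0,0.03],
    [0,0,0.04],
    [0,0,0.045],
    [0,0,0.055],
    [0,0,0.065],
    [0,0,0.07],
    [0,0,0.08],
    [0,0,0.085],
    [0,0,0.095],
    [0,0,0.105],
    [0,0,0.11],
    [0,0,0.12],
    [0,0,0.125],
    [0,0,0.125]
  ]
}}

```text
time: 12.3
eef_pos: [0.5835, 0.0426, 0.1103]
tcp_rot: [-0.641, 0.299, 0.681, -0.188]
contact_force: [-0.1, 0.1, -2.7]
opening: 0.836
```

```bash
python3 log.py; python3 look.py s7
python3 - <<'E'
from plan import *
rows(range(65,82))
E
```

```text
12.3 q [ 0.162  0.415  1.768 -0.691  1.303  2.209] p [0.5835 0.0426 0.1103] F [-0.1  0.1 -2.7] op 0.836
[[-0.108, -0.127, -0.986], [-0.64, -0.75, 0.167], [-0.76, 0.65, -0.0]]
n 429 width 36.8 lean 65.0 T [102.  110.7] foot [-52.   38.8]
tool phi 40.5 T along t from TCP -28.8 T across from axis 33.7 half gap 35.5
65 42 [-0.0002, 0.0002, -0.0001] [0.002, -0.003, 0.001]
66 40 [0.0007, -0.0015, -0.0001] [0.002, -0.003, 0.009]
67 38 [0.0016, -0.0032, -0.0001] [0.002, -0.003, 0.017]
68 37 [0.0025, -0.0049, -0.0001] [0.002, -0.003, 0.025]
69 35 [0.0035, -0.0066, -0.0001] [0.002, -0.003, 0.033]
70 33 [0.0045, -0.0082, -0.0001] [0.002, -0.003, 0.041]
71 31 [0.0055, -0.0098, -0.0001] [0.002, -0.003, 0.049]
72 29 [0.0066, -0.0114, -0.0001] [0.002, -0.003, 0.057]
73 28 [0.0077, -0.013, -0.0001] [0.002, -0.003, 0.065]
74 26 [0.0088, -0.0145, -0.0001] [0.002, -0.003, 0.073]
75 24 [0.01, -0.0161, -0.0001] [0.002, -0.003, 0.081]
76 22 [0.0112, -0.0176, -0.0001] [0.002, -0.003, 0.089]
77 20 [0.0124, -0.0191, -0.0001] [0.002, -0.003, 0.097]
78 19 [0.0136, -0.0205, -0.0001] [0.002, -0.003, 0.105]
79 17 [0.0149, -0.0219, -0.0001] [0.002, -0.003, 0.113]
80 15 [0.0162, -0.0234, -0.0001] [0.002, -0.003, 0.121]
81 15 [0.0174, -0.025, -0.0001] [0.002, -0.003, 0.129]
```

View pics/s7.png

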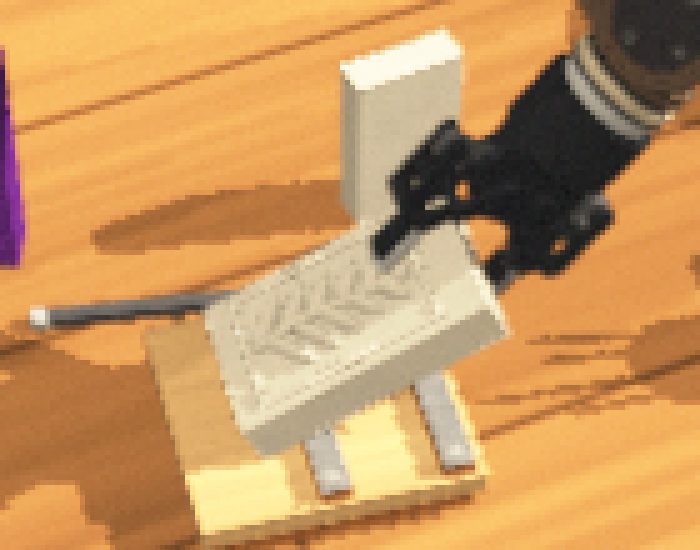

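{"op": "play_rows", "data": {
  "claw": [40,38,37,35,33,31,29,28,26,24,22,20,19,17,15,15],
  "travel": [
    [0.0005,-0.0015,0],
    [0.0015,-0.003,0],
    [0.0025,-0.005,0],
    [0.0035,-0.0065,0],
    [0.0045,-0.008,0],
    [0.0055,-0.01,0],
    [0.0065,-0.0115,0],
    [0.0075,-0.013,0],
    [0.009,-0.0145,0],
    [0.01,-0.016,0],
    [0.011,-0.0175,0],
    [0.0125,-0.019,0],
    [0.0135,-0.0205,0],
    [0.015,-0.022,0],
    [0.016,-0.0235,0],
    [0.016,-0.0235,0]
  ],
  "dr": [
    [0,0,0.01],
    [0,0,0.015],
    [0,0,0.025],
    [0,0,0.035],
    [0,0,0.04],
    [0,0,0.05],
    [0,0,0.055],
    [0,0,0.065],
    [0,0,0.075],
    [0,0,0.08],
    [0,0,0.09],
    [0,0,0.095],
    [0,0,0.105],
    [0,0,0.115],
    [0,0,0.12],
    [0,0,0.12]
  ]
}}

```text
time: 13.95
eef_pos: [0.5847, 0.0499, 0.0826]
tcp_rot: [-0.621, 0.337, 0.669, -0.229]
contact_force: [0.1, 0.7, -3.2]
opening: 0.939
```

```bash
python3 log.py; python3 look.py s8
python3 - <<'E'
from plan import *
rows(np.arange(80,94,1))
d=grab('top'); save('t8.png',d['img'][130:280,230:430].repeat(4,0).repeat(4,1))
E
```

```text
13.95 q [ 0.205  0.511  1.738 -0.779  1.353  2.304] p [0.5847 0.0499 0.0826] F [ 0.1  0.7 -3.2] op 0.939
[[-0.123, -0.112, -0.986], [-0.726, -0.667, 0.166], [-0.677, 0.736, 0.0]]
n 421 width 37.3 lean 80.0 T [111.4  76. ] foot [-56.   46.5]
tool phi 47.4 T along t from TCP -29.4 T across from axis 36.4 half gap 40.0
80 15 [-0.0001, 0.0003, -0.0003] [0.003, -0.003, 0.0]
81 15 [0.0009, -0.0015, -0.0003] [0.003, -0.003, 0.008]
82 15 [0.002, -0.0033, -0.0003] [0.003, -0.003, 0.016]
83 15 [0.0031, -0.0051, -0.0003] [0.003, -0.003, 0.024]
84 15 [0.0042, -0.0069, -0.0003] [0.003, -0.003, 0.032]
85 15 [0.0054, -0.0086, -0.0003] [0.003, -0.003, 0.04]
86 15 [0.0066, -0.0103, -0.0003] [0.003, -0.003, 0.048]
87 15 [0.0078, -0.012, -0.0003] [0.003, -0.003, 0.056]
88 15 [0.0091, -0.0137, -0.0003] [0.002, -0.003, 0.064]
89 15 [0.0104, -0.0153, -0.0003] [0.002, -0.003, 0.072]
90 15 [0.0117, -0.017, -0.0003] [0.002, -0.003, 0.08]
91 15 [0.0039, -0.044, -0.0004] [0.002, -0.003, 0.088]
92 15 [0.0056, -0.0459, -0.0004] [0.002, -0.003, 0.096]
93 15 [0.0074, -0.0478, -0.0004] [0.002, -0.003, 0.104]
```

View pics/s8.png

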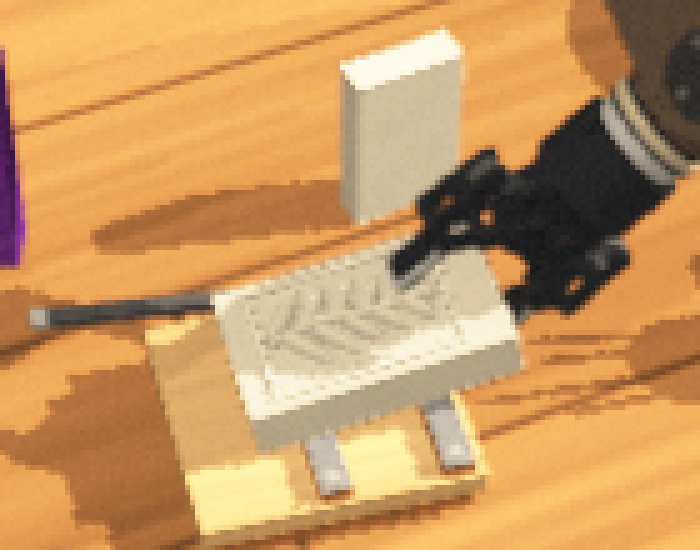

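View pics/t8.png

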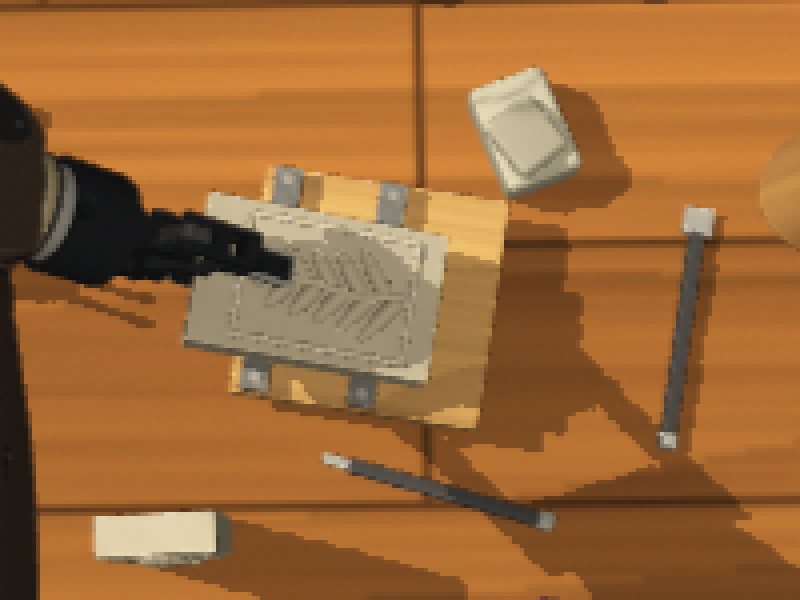

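Lean is 80°, the relief is square on the board in the top view, and the finger carries about 3 N. Ease down the last 10°, a little slower.

{"op": "play_rows", "data": {
  "claw": [14,13,12,11,10,9,8,7,6,5,4,3,2,2],
  "travel": [
    [0.001,-0.0015,0],
    [0.002,-0.0035,0],
    [0.003,-0.005,0],
    [0.004,-0.007,0],
    [0.0055,-0.0085,0],
    [0.006,-0.0095,0],
    [0.0065,-0.0105,0],
    [0.007,-0.011,0],
    [0.008,-0.012,0],
    [0.0085,-0.013,0],
    [0.009,-0.0135,0],
    [0.01,-0.0145,0],
    [0.0105,-0.0155,0],
    [0.0105,-0.0155,0]
  ],
  "dr": [
    [0,0,0.01],
    [0,0,0.015],
    [0,0,0.025],
    [0,0,0.03],
    [0,0,0.04],
    [0,0,0.045],
    [0,0,0.05],
    [0,0,0.05],
    [0,0,0.055],
    [0,0,0.06],
    [0,0,0.065],
    [0,0,0.07],
    [0,0,0.07],
    [0,0,0.07]
  ]
}}

```text
time: 15.45
eef_pos: [0.5856, 0.0525, 0.0651]
tcp_rot: [-0.609, 0.359, 0.66, -0.252]
contact_force: [-0.4, 0.2, -1.5]
opening: 0.993
```

```bash
python3 log.py; python3 look.py s9
python3 - <<'E'
from plan import *
rows(np.arange(89,90.5,.5))
s=ctrl.get_state();A=R.from_quat(s['tcp_rot']).as_matrix()
print('lower 1mm world -z in tool:',np.round(A.T@[0,0,-.001],5))
E
```

```text
15.45 q [ 0.225  0.572  1.718 -0.827  1.384  2.356] p [0.5856 0.0525 0.0651] F [-0.4  0.2 -1.5] op 0.993
[[-0.13, -0.104, -0.986], [-0.771, -0.614, 0.167], [-0.623, 0.782, -0.001]]
n 410 width 34.9 lean 88.0 T [113.7  57.5] foot [-56.2  51.5]
tool phi 51.4 T along t from TCP -31.1 T across from axis 34.6 half gap 42.2
89.0 15 [0.0004, -0.0004, 0.0001] [0.002, -0.003, 0.002]
89.5 15 [0.001, -0.0013, 0.0001] [0.002, -0.003, 0.006]
90.0 15 [0.0016, -0.0021, 0.0001] [0.002, -0.003, 0.01]
lower 1mm world -z in tool: [ 0.00062 -0.00078  0.     ]
```

View pics/s9.png

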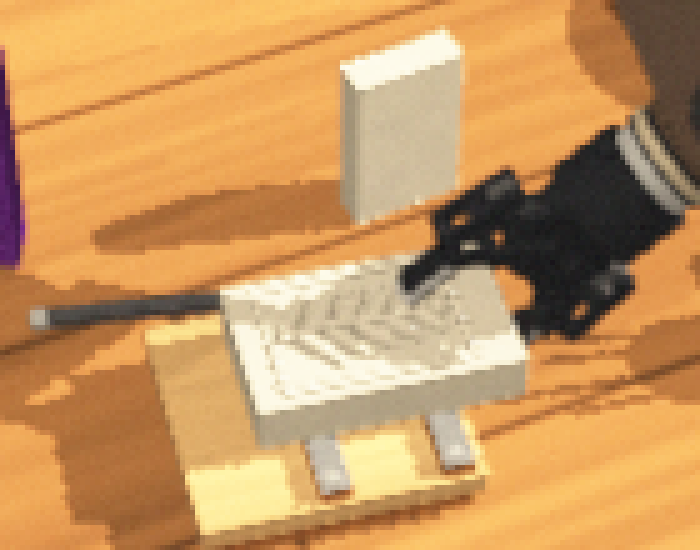

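```bash
cat > lev.py <<'E'
from plan import *
import sys
for n in ('top','scene'):
    d=grab(n); W=cloud(d); q=W-O; b=np.stack([q@EX,q@EY,q[...,2]],-1)
    k=(((b[...,2]>.078)&(b[...,2]<.11)&(abs(b[...,0])<.08)&(b[...,1]>-.1)&(b[...,1]<.17))).astype(np.uint8)
    hsv=cv2.cvtColor(d['img'],cv2.COLOR_RGB2HSV); k&=((hsv[...,1]<80)&(hsv[...,2]>70)).astype(np.uint8)
    nc,lab,st,ce=cv2.connectedComponentsWithStats(k); i=1+np.argmax(st[1:,4]); e=b[lab==i]
    r=cv2.minAreaRect((e[:,:2]*1000).astype(np.float32)); print(n,st[i,4],'rect(board frame)',np.round(r[0],1),np.round(r[1],1),round(r[2],1))
    # plane on the side borders only (|x-xc|>41 mm)
    xc=r[0][0]/1000; f=e[(abs(e[:,0]-xc)>.042)&(abs(e[:,0]-xc)<.050)&(e[:,2]<.1)]
    A=np.c_[f,np.ones(len(f))][:,[0,1,3]]; c=np.linalg.lstsq(A,f[:,2],rcond=None)[0]
    res=abs(A@c-f[:,2]); g=res<.003; c=np.linalg.lstsq(A[g],f[g,2],rcond=None)[0]
    print('  border plane: dz/dy deg',round(np.degrees(np.arctan(c[1])),2),'dz/dx deg',round(np.degrees(np.arctan(c[0])),2),'z at y=-.04,.1:',np.round([c[2]-.04*c[1],c[2]+.1*c[1]],4),len(f))
    save(sys.argv[1]+n+'.png',(d['img'][150:260,260:400] if n=='scene' else d['img'][140:260,250:390]).repeat(5,0).repeat(5,1))
E
python3 lev.py l9
```

```text
top 1995 rect(board frame) [-10.2  31.8] [105.  167.5] 0.1
  border plane: dz/dy deg -0.13 dz/dx deg -0.01 z at y=-.04,.1: [0.0877 0.0874] 338
scene 1359 rect(board frame) [-10.4  30.7] [113.1 170.1] 0.3
  border plane: dz/dy deg 0.51 dz/dx deg -0.29 z at y=-.04,.1: [0.0863 0.0875] 205
```

Level within about 0.5° by both cameras. The finger still feels 1.5 N, so lower it a little more to unload.

{"op": "play_rows", "data": {
  "claw": [1,0,0,0],
  "travel": [
    [0.0005,-0.0005,0],
    [0.001,-0.001,0],
    [0.001,-0.0015,0],
    [0.001,-0.0015,0]
  ],
  "dr": [
    [0,0,0],
    [0,0,0],
    [0,0,0],
    [0,0,0]
  ]
}}

```text
time: 16.0
eef_pos: [0.5857, 0.0526, 0.0633]
tcp_rot: [-0.609, 0.359, 0.66, -0.252]
contact_force: [1.0, -0.6, -0.1]
opening: 1.0
```

```bash
python3 log.py; python3 lev.py l10
```

```text
16.0 q [ 0.225  0.574  1.718 -0.827  1.382  2.358] p [0.5857 0.0526 0.0633] F [ 1.  -0.6 -0.1] op 1.0
[[-0.13, -0.105, -0.986], [-0.771, -0.615, 0.167], [-0.624, 0.782, -0.001]]
top 1994 rect(board frame) [-10.4  32. ] [105.4 167.9] 0.1
  border plane: dz/dy deg 0.06 dz/dx deg 0.27 z at y=-.04,.1: [0.0877 0.0879] 330
scene 1348 rect(board frame) [-10.1  30.9] [171.1 113.1] 89.3
  border plane: dz/dy deg -0.15 dz/dx deg -0.53 z at y=-.04,.1: [0.0872 0.0869] 212
```

View pics/l10scene.png

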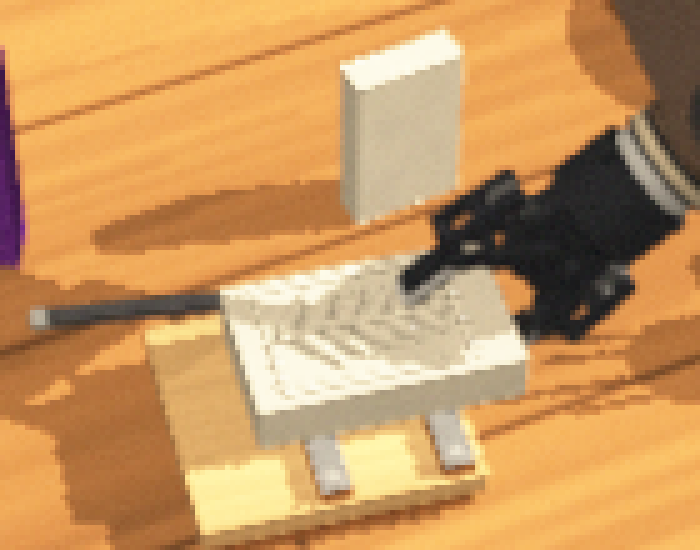

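Force is unloaded, level still about 0°. Withdraw back along the fingers.

{"op": "play_rows", "data": {
  "claw": [0,0,0,0,0,0,0,0,0,0,0,0,0],
  "travel": [
    [-0.003,-0.001,0],
    [-0.007,-0.001,0],
    [-0.012,-0.001,0],
    [-0.018,-0.001,0],
    [-0.025,-0.001,0],
    [-0.033,-0.001,0],
    [-0.042,-0.001,0],
    [-0.055,-0.001,0],
    [-0.07,-0.001,0],
    [-0.085,-0.001,0],
    [-0.1,-0.001,0],
    [-0.1,-0.001,0],
    [-0.1,-0.001,0]
  ],
  "dr": [
    [0,0,0],
    [0,0,0],
    [0,0,0],
    [0,0,0],
    [0,0,0],
    [0,0,0],
    [0,0,0],
    [0,0,0],
    [0,0,0],
    [0,0,0],
    [0,0,0],
    [0,0,0],
    [0,0,0]
  ]
}}

```text
time: 17.4
eef_pos: [0.5989, 0.1308, 0.1252]
tcp_rot: [-0.61, 0.359, 0.66, -0.252]
contact_force: [0.6, -0.2, -0.3]
opening: 1.001
```

```bash
python3 log.py; python3 lev.py l11
python3 - <<'E'
from plan import *
d=grab('scene'); save('s11.png',d['img'])
s=ctrl.get_state();A=R.from_quat(s['tcp_rot']).as_matrix(); print(np.round(A.T@[0,0,.15],3))
E
```

```text
17.4 q [ 0.33   0.563  1.595 -0.758  1.535  2.321] p [0.5989 0.1308 0.1252] F [ 0.6 -0.2 -0.3] op 1.001
[[-0.129, -0.105, -0.986], [-0.771, -0.615, 0.166], [-0.624, 0.782, -0.001]]
top 2239 rect(board frame) [-10.4  31.9] [104.6 168. ] 0.3
  border plane: dz/dy deg -0.15 dz/dx deg -0.02 z at y=-.04,.1: [0.0878 0.0875] 338
scene 1467 rect(board frame) [-10.7  30.7] [112.4 169.9] 0.0
  border plane: dz/dy deg 0.1 dz/dx deg -0.57 z at y=-.04,.1: [0.0869 0.0872] 222
[-0.093  0.117  0.   ]
```

View pics/s11.png

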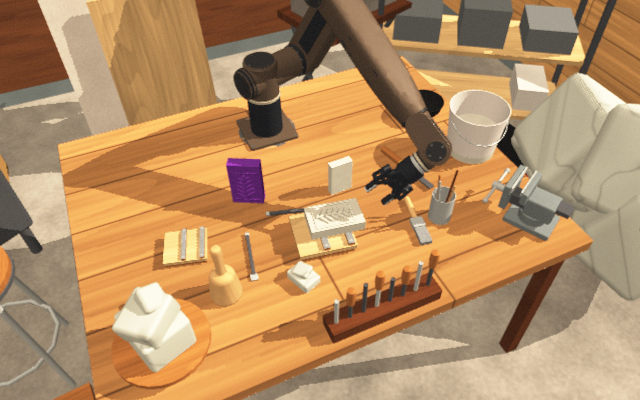

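The scene shows the relief lying at (335,216), carved face up, with the hand clear at (395,180). Raise the hand and do a last check.

{"op": "play_rows", "data": {
  "claw": [0,0,0,0,0,0],
  "travel": [
    [-0.02,0.025,0],
    [-0.04,0.05,0],
    [-0.06,0.075,0],
    [-0.08,0.1,0],
    [-0.08,0.1,0],
    [-0.08,0.1,0]
  ],
  "dr": [
    [0,0,0],
    [0,0,0],
    [0,0,0],
    [0,0,0],
    [0,0,0],
    [0,0,0]
  ]
}}

```text
time: 18.15
eef_pos: [0.5984, 0.1298, 0.2524]
tcp_rot: [-0.609, 0.359, 0.661, -0.252]
contact_force: [-0.3, 0.1, -1.1]
opening: 0.996
```

```bash
python3 log.py; python3 lev.py l12
python3 - <<'E'
from plan import *
W0=cloud(dict(np.load('top0.npz'))); d=grab('top'); W=cloud(d); save('t12.png',d['img'])
def objs(W):
    k=((W[...,2]>.012)&(W[...,0]>.2)&(W[...,0]<.95)&(abs(W[...,1])<.65)).astype(np.uint8)
    nc,lab,st,ce=cv2.connectedComponentsWithStats(k)
    return [(np.median(W[lab==i],0)) for i in range(1,nc) if st[i,4]>40]
a=objs(W0);b=objs(W)
for x in a:
    y=min(b,key=lambda v:np.linalg.norm(v-x)); print(np.round(x,3),round(1000*np.linalg.norm(y-x),1),'mm')
E
```

```text
18.15 q [ 0.329  0.418  1.544 -0.763  1.678  2.185] p [0.5984 0.1298 0.2524] F [-0.3  0.1 -1.1] op 0.996
[[-0.131, -0.105, -0.986], [-0.77, -0.615, 0.168], [-0.624, 0.782, -0.0]]
top 2243 rect(board frame) [-10.2  32.1] [105.4 168.1] 0.1
  border plane: dz/dy deg -0.03 dz/dx deg 0.09 z at y=-.04,.1: [0.0876 0.0876] 336
scene 1477 rect(board frame) [-9.6 31.1] [111.3 170.8] 0.8
  border plane: dz/dy deg 0.16 dz/dx deg -0.79 z at y=-.04,.1: [0.0866 0.087 ] 238
[0.889 0.019 0.047] 0.2 mm
[ 0.736 -0.523  0.152] 0.2 mm
[0.746 0.588 0.117] 582.9 mm
[ 0.701 -0.14   0.037] 0.3 mm
[0.659 0.358 0.079] 354.6 mm
[0.67  0.274 0.019] 307.8 mm
[ 0.647 -0.35   0.102] 0.2 mm
[ 0.57  -0.025  0.042] 46.1 mm
[0.419 0.576 0.098] 464.1 mm
[0.412 0.372 0.017] 281.8 mm
[ 0.453 -0.425  0.029] 0.4 mm
[ 0.446 -0.067  0.013] 158.3 mm
[0.408 0.113 0.128] 0.1 mm
[ 0.33  -0.178  0.17 ] 0.4 mm
[0.221 0.616 0.039] 543.8 mm
[ 0.237 -0.05   0.528] 343.7 mm
```

View pics/t12.png

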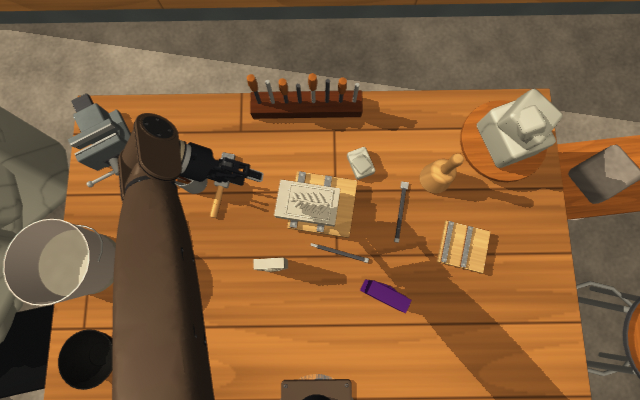

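The large distances in the list come from the arm hiding the tin, brush and rasp in the top view. Check those three in the scene view, then hand in.

Run:
```python
from plan import *
W0=cloud(dict(np.load('scene0.npz'))); d=grab('scene'); W=cloud(d); img0=np.load('scene0.npz')['img']
for nm,(u0,v0,u1,v1) in dict(tin=(428,175,458,226),brush=(405,205,435,247),rasp=(380,146,436,192),pchisel=(262,205,300,218),cchisel=(244,230,262,282)).items():
    a=W0[v0:v1,u0:u1];b=W[v0:v1,u0:u1]; da=np.linalg.norm(a-b,axis=-1); di=abs(img0[v0:v1,u0:u1].astype(int)-d['img'][v0:v1,u0:u1]).max(-1)
    print(nm,'median depth change mm',round(1000*np.nanmedian(da),1),'frac>20mm',round(float((da>.02).mean()),3),'frac colour>40',round(float((di>40).mean()),3))
save('s13.png',d['img'][130:280,370:500].repeat(4,0).repeat(4,1))
```

```text
tin median depth change mm 4.0 frac>20mm 0.001 frac colour>40 0.0
brush median depth change mm 3.9 frac>20mm 0.0 frac colour>40 0.0
rasp median depth change mm 6.9 frac>20mm 0.274 frac colour>40 0.275
pchisel median depth change mm 4.2 frac>20mm 0.014 frac colour>40 0.051
cchisel median depth change mm 3.4 frac>20mm 0.001 frac colour>40 0.168
```

View pics/s13.png

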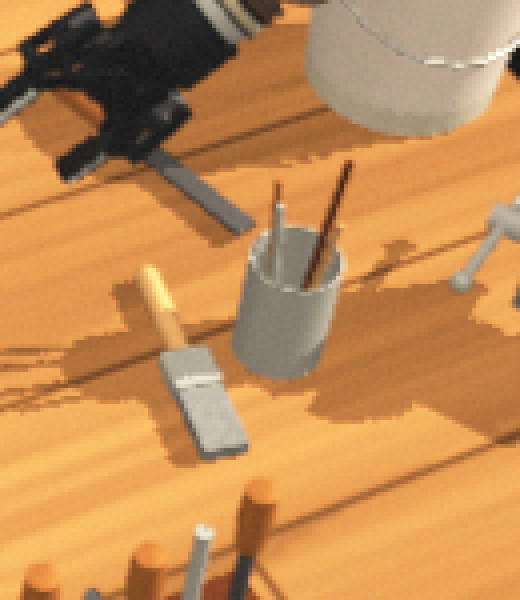

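The tin (290,310) and brush (200,370) are unmoved, and the rasp is only partly hidden by the hand. Handing in.

```bash
python3 -c "
from plant import ctrl
print(ctrl.sign_off())"
```

```text
the job is handed in; nothing more can be done
None
```

The relief is down on its back across both felt strips, carved face up, and the job is handed in at about 18 s. I don't have a verdict from it.

**What I did:** I straddled the top of the white relief with the open fingers and pushed it over the stop with the front finger. From there it rested on the back finger, which I lowered in steps of about 1° until both strips carried it. Then I drew the hand back along the fingers and raised it clear.

**Last checks:**

| Check | Measured |
|---|---|
| Level | within about 0.2° lengthwise; sideways 0.1° by the top camera, 0.8° by the scene camera |
| Middle, sideways from the board's centre line | about 10 mm (it stood there at the start) |
| Foot | about y = -53 mm, so roughly 28 mm behind the stop edge |
| Squareness to the board | within 1° |
| Finger force before withdrawing | no vertical load; the sideways reading was about 1 N, within noise |
| Highest wrist force I read | about 3 N, between moves only |

**Disagreements and limits:**
- The upper face measured 87 to 88 mm high against the expected 86 mm, which is within the calibration error.
- The scene camera read the relief's width as 111 mm against the top camera's 105 mm, because it also sees the side faces.
- The arm hid the tin, brush and rasp from the top camera, so I checked them in the scene view. The tin, brush and both chisels were unchanged there, and the offcut and mallet by the top camera. The hand partly covered the rasp; its visible part looked unmoved.

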